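# Prime the leak tester and hold its bayonet valve plug open

## Task

Prime the leak-test stand by swinging its hand lever fully round to the stop and letting it spring back. Then take the wing-handled plug from its rest, put it into the stand's round socket with its two pins in the two slots, press it down against the spring and turn it clockwise (seen from above) about a quarter turn until it stops. The valve springs shut if the plug is let go, so finish still gripping the plug, pressed in and turned to the stop, and do not push the other things on the bench about.

Things in the scene. Friction and masses are not known exactly. Their poses are not given: they have to be found in the camera images.
- stand: Leak-test stand fixed to the bench; its place and yaw vary. Steel base plate 150 (x) x 250 (y) x 10 mm, origin under its centre. At its left (+y) a grey pump box, 60 x 64 mm, with the lever on top; at its right the round socket; between them, toward the back, a small round pressure gauge, top 83 mm over the bench, about 80 mm from the socket's centre.
- lever_pivot (a point): Point on the upright turning axis of the primer lever, 80 mm over the bench, on the stand's grey pump box.
- lever_post (a point): Centre of the upright black handle post at the lever's end: 15 mm thick, from 51 to 100 mm over the bench, this point at 80 mm, 65 mm from the pivot axis. At rest the lever points to the robot. The post swings on a level arc, clockwise from above: first to the left (+y), then away. The flat arm under it is 16 mm wide, its top 59 mm over the bench. Push it from the socket's side, or grip it.
- primer_lever (a joint): Angle of the primer lever: 0 at rest, 1.1 rad at its stop, growing clockwise seen from above. A spring (3 to 5 N at the post) brings it back to 0 when let go.
- socket_mouth (a point): Centre of the bayonet socket's mouth, on top of its 8 mm lip, 60 mm over the bench. Aluminium housing 64 mm across. Bore 30 mm across with two slots 11 mm wide, opposite each other along this frame's own y, reaching 21.5 mm from the centre. The slots run diagonally on the stand (this frame's yaw is the stand's yaw minus 45 degrees).
- plug: Loose steel plug, 0.18 kg, origin at the centre of its foot, z up. Tapered nose 26 mm across, 22.5 mm long, then a flange 52 mm across, 22.5 to 28.5 mm above the foot. On it an upright black wing handle to grip: 14 mm thick (along own x), 40 mm long (along own y), 28.5 to 64.5 mm above the foot. Starts upright, at any yaw, flange on the rest. Fits the socket either way round.
- plug_pins (a point): Centre of the cross pin through the plug's nose, on the plug's axis 8 mm above the foot: 7 mm thick, 40 mm tip to tip along own y (as the wing). In the socket the foot meets a spring 15 mm below the mouth (4 to 7 N); the pins clear the lip's underside when the foot is 19.5 mm below the mouth; the flange meets the mouth at 22.5 mm. The spring then lifts the turned pins against the lip.
- valve (a joint): Angle of the valve in the socket: 0 shut, 1.35 rad fully open at its stop, growing clockwise from above; sprung back to 0 (0.06 to 0.17 N m). The pressed-in plug's pins meet it after about 0.1 rad of turning and then drive it, so the plug turns about 1.47 rad in all.
- plug_rest: Fixed steel tube, 60 mm across, bore 44 mm, 26 mm high, in which the plug waits; origin under its centre.
- tall_bush: Bystander: turned steel bush standing on end, 37 mm across, 60 mm high.
- hex_nut: Bystander: steel hex nut, 30 x 34 x 16 mm.
- hose_coupling: Bystander: threaded hose coupling, 29 x 33 x 24 mm.
- small_spanner: Bystander: combination spanner, 165 mm long.
Not all that is in view belongs to the job. What is shaped like the plug but orange, purple or yellow is not meant.

How it is judged:
By the outcome, as a careful person would: the job done as asked, in the order asked, and still so for the second after the job is handed in, while the arm keeps its last pose, push and grip.
It also fails if it takes over 67 s, if anything falls off the work surface, if the arm or the gripper's body presses on something with over 40 N, if the wrist force passes 120 N, or if a joint passes its speed limit or range.

## Robot

A 7-joint arm with a two-finger parallel gripper is mounted at the origin on a cart in front of the work surface, level with it; the furniture and walls round the work are solid. World frame = base frame: x ahead of the robot, y to its left, z up, the work surface at z = 0. Lengths are in m, angles in degrees, forces in N, time in s.
With the tool pointing down it reaches from about 0.35 to 0.9 m from the base axis. Payload 8.1 kg.
Tool frame: the origin (TCP) lies midway between the tips of the shut fingers; the grasp point (between the pads) lies 19 mm behind it; z points along the fingers, y is the direction in which the jaws open and shut (so a half turn about z gives the same grasp; the last joint's range is limited). The gripper opens to 92 mm and grips with 3 to 60 N. Pads are 19 mm wide; open, the fingers measure 130 mm over their backs; the gripper's body (75 mm by 190 mm) begins 47 mm behind the grasp point.
Start: joints at [-73.316, 24.895, 1.432, 90.138, -0.665, 64.973, -4.303], TCP at [0.24, 0.577, 0.227] pointing down, gripper open.
Joint ranges: [-149.89, 149.89], [-25.12, 119.58], [-72.63, 75.52], [4.76, 147.25], [-75.54, 255.54], [6.69, 114.76], [-157.13, 157.13]. Speed limits (degrees/s): [127.2, 127.2, 172.46, 172.46, 180, 180, 180].

## Interface

Orientations are given as a 3x3 rotation matrix whose columns are the frame's x, y, z axes.
In Python, from rig import get_state, snapshot, sign_off gives the robot as it stands. The module is installed in compiled form; this text tells all that it offers.
- The arm moves only by the tool apply_moves, never from a script. Its arguments are lists of equal length, an entry for each row: "rot": the turn, a rotation vector about the tool's x, y, z in degrees, a list of three; "dp": the shift along the tool's x, y, z in mm, a list of three; "gripper": the finger opening in mm, from 0 to 91.8. A call has 1 to 8 rows; each row shifts and turns the pose as measured when the row begins, along the tool's axes as they then stand; what a row does not reach is not made up. A row lasts 1/8 s, in which the tool goes at most 62.5 mm and 10.7 degrees, less where a joint would pass 70% of its speed; a pose out of reach is approached as far as the arm can. A call with a gripper value outside its range is refused whole. The fingers move at their own pace and stop on an object; "grip_force" is the grip in N (left out, the last holds). Time passes only in rows, so rows that do not move let the fingers close. It gives the time, the measured TCP pose, the force and the opening at its end, in the units of the state.
- get_state(): the state, without advancing time (a new reading comes with each control period).
- snapshot(name): name is "scene" or "top" or "wrist"; returns a dict with "color" (480x640x3 uint8, blue, green, red), "fx", "fy", "cx", "cy" (pixels), "rvec" (rotation vector, rad) and "tvec" (3), from world to camera coordinates, as OpenCV has them. Camera axes: x right, y down, z forward; pixel columns grow to the right and rows downward; lengths in m; the calibration is good to about 2 mm. A picture is of the moment at which its call begins. There is no depth.
- sign_off(): hands the job in, once; it reports no verdict.
The state is a dict: "t": time; "qpos": joint angles; "dq": joint speeds; "joint_torque": joint torques, N m; "tcp_pos": TCP position; "orientation": TCP orientation; "force": force on the tool from outside, world axes, zero at the start; "moment": the same for the moment, N m; "gripper_width": finger opening in m.
Only numpy, scipy, OpenCV 4.12 (cv2) and the standard library are available. Lean on these libraries where they do the work, as an engineer would, in place of code of your own. Each camera call takes 0.05 s, during which the arm holds its last target.

## Working session

There is one attempt and no reset: what is moved stays moved. The work goes in short steps, Python scripts to look and compute and a tool call to move; the robot and the scene stay as the last step left them, time stands still between calls to the robot, and variables do not carry over. Pictures are saved under pics/ and viewed, and the job is handed in when it is done.

Besides the shell and the picture viewer there is one more tool, called after ">>>" as name(argument=value, ...), one argument or row to a line, values as JSON. apply_moves: Moves the arm, as the interface text tells. Its arguments: {"type":"object","properties":{"rot":{"type":"array","items":{"type":"array","items":{"type":"number"}}},"dp":{"type":"array","items":{"type":"array","items":{"type":"number"}}},"gripper":{"type":"array","items":{"type":"number"}},"grip_force":{"type":"number"}},"required":["rot","dp","gripper"]}

```bash
mkdir -p pics; ls; python3 - <<'E'
from rig import get_state, snapshot
import cv2
s=get_state(); print({k:s[k] for k in ('t','tcp_pos','orientation','force','gripper_width')})
for n in ('scene','top','wrist'):
    d=snapshot(n); cv2.imwrite(f'pics/{n}0.png',d['color']); print(n,d['fx'],d['fy'],d['cx'],d['cy'],d['rvec'],d['tvec'])
E
```

```text
pics
{'t': 0.0, 'tcp_pos': array([0.23966404, 0.57666896, 0.22595671]), 'orientation': array([[-9.23429458e-01,  3.83767908e-01, -4.77981690e-04],
       [ 3.83768183e-01,  9.23428267e-01, -1.48926040e-03],
       [-1.30148546e-04, -1.55866109e-03, -9.99998777e-01]]), 'force': array([ 0.02248697,  0.00746649, -0.06655112]), 'gripper_width': 0.0918786826765864}
scene 483.7604159860314 483.7604159860314 329.74131058140284 236.41730473597553 [ 1.98606457 -0.52892133  0.34119175] [-0.45827961  0.16445503  0.76338473]
top 439.210529092607 439.210529092607 314.8223291022652 231.72998776036894 [ 2.16122729 -2.21442233  0.01669112] [-0.0013054   0.50046045  0.93148423]
wrist 355.0891910416775 355.0891910416775 317.3766441457993 243.95616231378824 [-2.43066497 -1.62508174 -0.20529225] [-0.6241945  -0.03163818  0.38852018]
```

View pics/scene0.png

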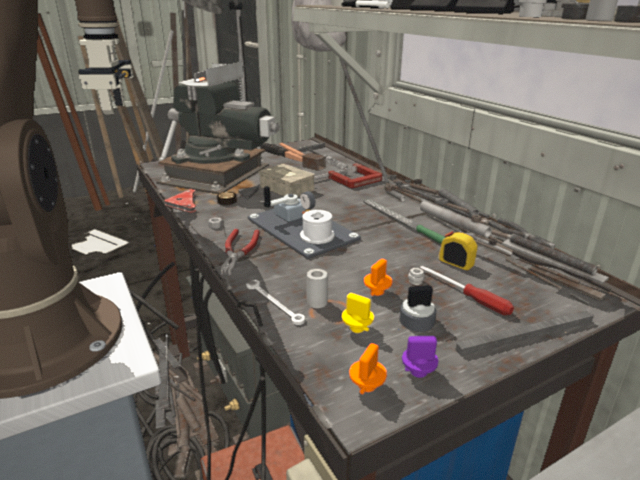

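View pics/top0.png

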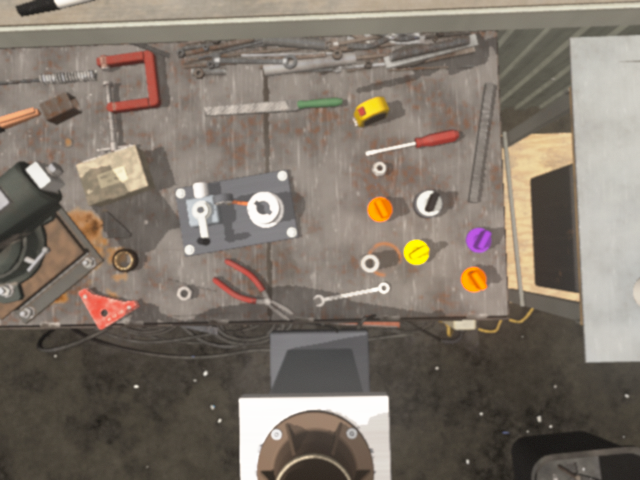

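View pics/wrist0.png

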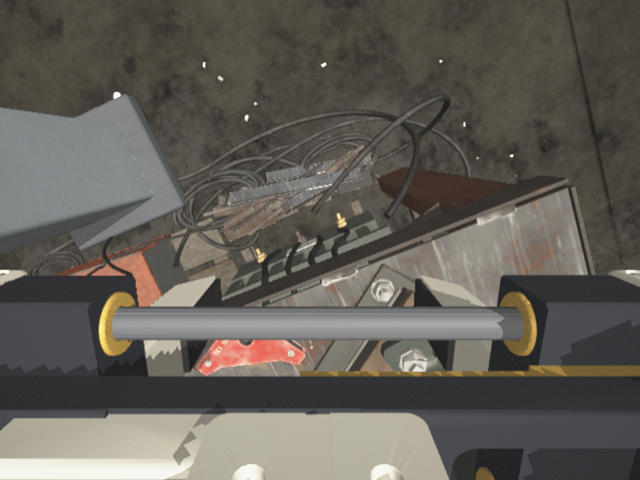

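The top view shows the stand around (238,215), with its lever box near (201,212) and socket near (264,209). The plug in its rest is at (428,204). I'll zoom in to measure.

```bash
cat > h.py <<'E'
import numpy as np, cv2
from rig import get_state, snapshot
def cam(d):
    K=np.array([[d['fx'],0,d['cx']],[0,d['fy'],d['cy']],[0,0,1.]]); R=cv2.Rodrigues(np.array(d['rvec'],float))[0]; return K,R,np.array(d['tvec'],float)
def back(d,u,v,z):
    K,R,t=cam(d); c=-R.T@t; r=R.T@np.linalg.inv(K)@np.array([u,v,1.]); return c+r*(z-c[2])/r[2]
def proj(d,P):
    K,R,t=cam(d); return cv2.projectPoints(np.array(P,float).reshape(-1,3),np.array(d['rvec'],float),t,K,None)[0].reshape(-1,2)
def crop(im,x0,y0,w,h,k): return cv2.resize(im[y0:y0+h,x0:x0+w],None,fx=k,fy=k,interpolation=cv2.INTER_CUBIC)
E
python3 - <<'E'
from h import *
im=cv2.imread('pics/top0.png')
cv2.imwrite('pics/c1.png',crop(im,170,160,140,105,5.7))
cv2.imwrite('pics/c2.png',crop(im,340,150,160,120,5))
im=cv2.imread('pics/scene0.png')
cv2.imwrite('pics/c3.png',crop(im,230,180,140,90,5.7))
E
```

```text
(no output)
```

View pics/c1.png

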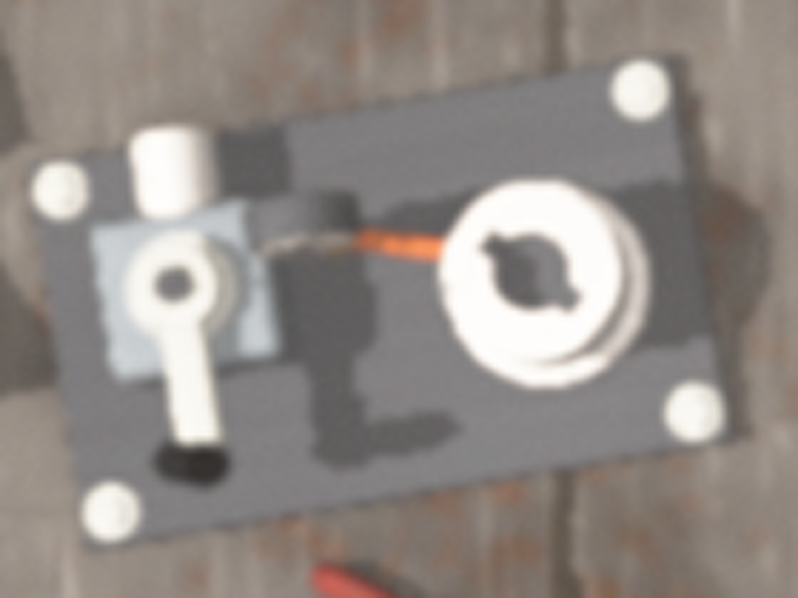

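View pics/c2.png

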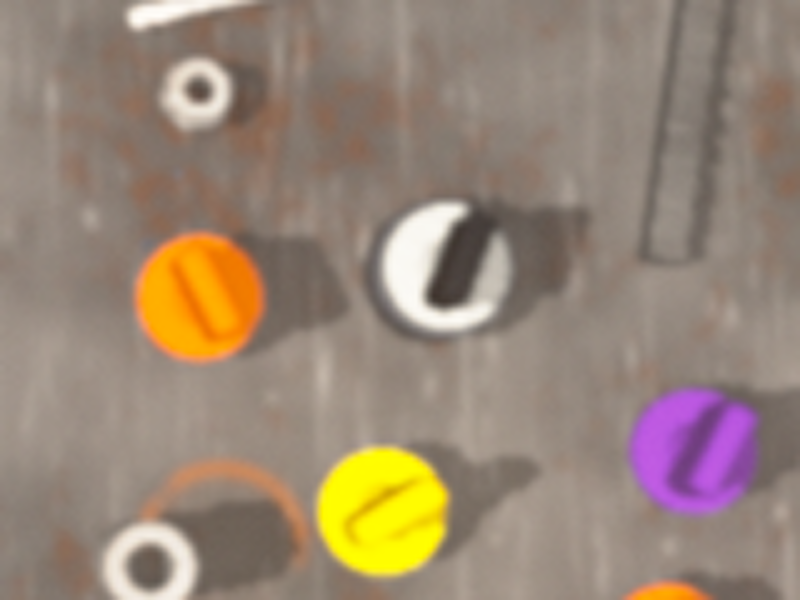

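View pics/c3.png

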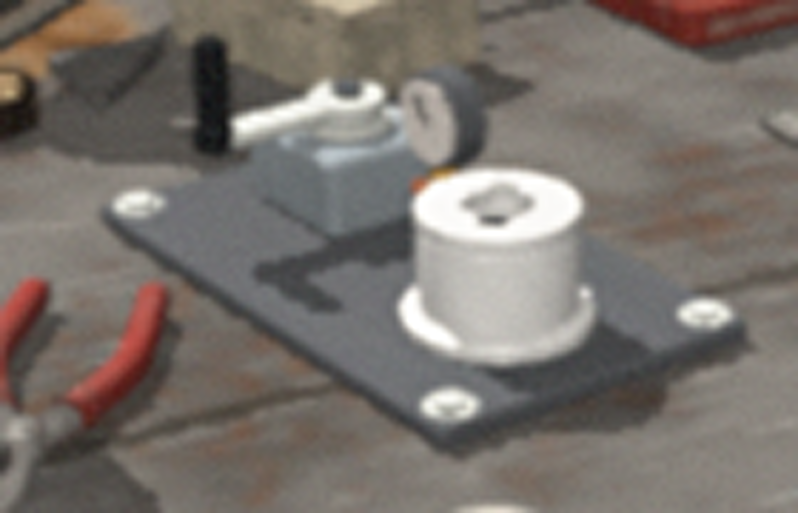

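```bash
python3 - <<'E'
from h import *
d=snapshot('top')
def b(c,x,y,z):
    x0,y0,k=c; return back(d,x0+(x+.5)/k-.5,y0+(y+.5)/k-.5,z)[:2].round(4)
c1=(170,160,5.7);c2=(340,150,5)
for p in [(61,190),(641,91),(694,412),(111,512)]: print('screw',b(c1,*p,.012))
S=[b(c1,*p,.012) for p in [(61,190),(641,91),(694,412),(111,512)]]
e=(S[0]-S[1]+S[3]-S[2])/2; yaw=np.degrees(np.arctan2(-e[0],e[1])); print('centre',np.mean(S,0),'yaw',yaw)
print('socket',b(c1,530,270,.06),b(c1,490,240,.06),b(c1,572,302,.06))
print('pivot',b(c1,174,285,.08),'post',b(c1,194,463,.09))
print('plug flange',b(c2,447,268,.032),'wing',b(c2,480,214,.068),b(c2,443,300,.068))
E
```

```text
screw [0.5915 0.2758]
screw [0.6231 0.0543]
screw [0.5012 0.0368]
screw [0.4689 0.2581]
centre [0.546175 0.15625 ] yaw 8.211604119260326
socket [0.5515 0.0907] [0.5626 0.1049] [0.5396 0.0759]
pivot [0.5475 0.2134] post [0.4845 0.2044]
plug flange [ 0.553  -0.2536] wing [ 0.5708 -0.259 ] [ 0.5366 -0.2431]
```

```bash
cat >> h.py <<'E'
from scipy.spatial.transform import Rotation as Ro
def Rdown(th):
    th=np.radians(th); y=np.array([np.cos(th),np.sin(th),0]); z=np.array([0,0,-1.]); return np.stack([np.cross(y,z),y,z],1)
def plan(waypts,start=None):
    """waypts: list of (pos, yangle, nrows); prints rows in tool axes"""
    s=get_state(); p=np.array(s['tcp_pos']);R=np.array(s['orientation'])
    if start is not None: p,R=np.array(start[0]),Rdown(start[1])
    rots=[];dps=[]
    for P,th,n in waypts:
        P=np.array(P);G=Rdown(th)
        rv=Ro.from_matrix(R.T@G).as_rotvec(); p0=p.copy();R0=R.copy()
        for i in range(1,n+1):
            pt=p0+(P-p0)*i/n; Rt=R0@Ro.from_rotvec(rv*i/n).as_matrix()
            dps.append((R.T@(pt-p)*1000).round(1).tolist()); rots.append(np.degrees(Ro.from_matrix(R.T@Rt).as_rotvec()).round(1).tolist())
            p,R=pt,Rt
    print('rot',rots);print('dp',dps)
def st():
    s=get_state();R=np.array(s['orientation']); print('t',round(s['t'],2),'tcp',np.round(s['tcp_pos'],4),'yang',round(np.degrees(np.arctan2(R[1,1],R[0,1])),2),'tilt',np.round(R[:2,2],4),'F',np.round(s['force'],2),'M',np.round(s['moment'],2),'w',round(s['gripper_width'],4),'q',np.round(s['qpos'],0))
E
python3 - <<'E'
from h import *
plan([((.4845,.2044,.2),98.2,8)])
E
```

```text
rot [[-0.0, -0.0, -3.8], [-0.0, -0.0, -3.8], [-0.0, -0.0, -3.8], [-0.0, -0.0, -3.8], [-0.0, -0.0, -3.8], [-0.0, -0.0, -3.8], [-0.0, -0.0, -3.8], [-0.0, -0.0, -3.8]]
dp [[-46.1, -31.2, 3.3], [-43.9, -34.3, 3.3], [-41.5, -37.1, 3.3], [-38.9, -39.8, 3.3], [-36.2, -42.4, 3.3], [-33.3, -44.7, 3.3], [-30.2, -46.8, 3.3], [-27.0, -48.7, 3.3]]
```

>>> apply_moves(
  rot=[
    [0,0,-3.8],
    [0,0,-3.8],
    [0,0,-3.8],
    [0,0,-3.8],
    [0,0,-3.8],
    [0,0,-3.8],
    [0,0,-3.8],
    [0,0,-3.8],
  ],
  dp=[
    [-46,-31,3],
    [-44,-34,3],
    [-41.5,-37,3],
    [-39,-40,3],
    [-36,-42.5,3],
    [-33,-44.5,3],
    [-30,-47,3],
    [-27,-49,3],
  ],
  gripper=[60,60,60,60,60,60,60,60],
)

```text
t: 1.2
tcp_pos: [0.4903, 0.1997, 0.2004]
orientation: [[-0.987, -0.163, -0.001], [-0.163, 0.987, 0.001], [0.001, 0.001, -1.0]]
force: [-0.8, 1.0, -0.3]
gripper_width: 0.0598
```

```bash
python3 - <<'E'
from h import *
st()
d=snapshot('wrist'); cv2.imwrite('pics/w1.png',d['color'])
print(proj(d,[(.4845,.2044,.1),(.5475,.2134,.08),(.5515,.0907,.06)]))
plan([((.4845,.2044,.2),98.2,4)])
E
```

```text
t 1.2 tcp [0.4903 0.1997 0.2004] yang 99.37 tilt [-0.0008  0.0009] F [-0.79  1.04 -0.26] M [ 0.09 -0.03  0.  ] w 0.0598 q [-31.  17.   4. 106.  -1.  57.  73.]
[[324.41909536 238.87225669]
 [321.81216312 306.35721013]
 [184.69115653 280.13347509]]
rot [[-0.1, 0.0, 0.2], [-0.1, 0.0, 0.2], [-0.1, 0.0, 0.2], [-0.1, 0.0, 0.2]]
dp [[2.0, 3.8, 0.0], [2.0, 3.7, 0.0], [2.0, 3.7, 0.0], [2.1, 3.7, 0.0]]
```

View pics/w1.png

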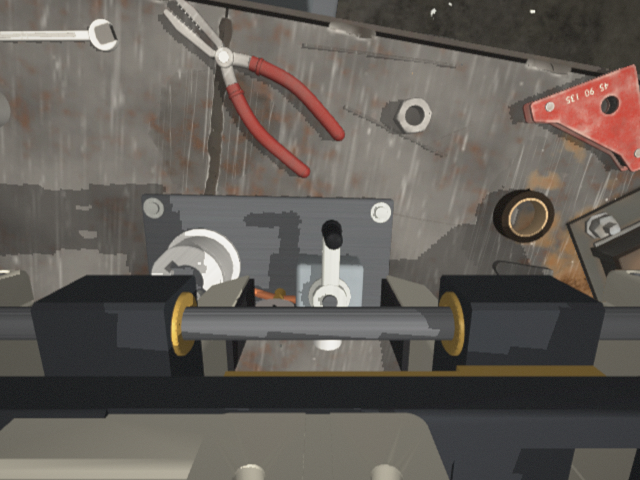

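>>> apply_moves(
  rot=[
    [0,0,0.5],
    [0,0,0.5],
    [0,0,0],
  ],
  dp=[
    [4,7.5,0],
    [4,7.5,0],
    [0,0,0],
  ],
  gripper=[60,60,60],
)

```text
t: 1.62
tcp_pos: [0.4836, 0.2051, 0.1997]
orientation: [[-0.991, -0.137, 0.0], [-0.137, 0.991, -0.003], [0.0, -0.004, -1.0]]
force: [0.0, -0.0, -0.4]
gripper_width: 0.06
```

```bash
python3 - <<'E'
from h import *
st()
d=snapshot('wrist'); cv2.imwrite('pics/w2.png',d['color'])
print(proj(d,[(.4845,.2044,.1),(.5475,.2134,.08),(.5515,.0907,.06)]))
cv2.imwrite('pics/w2c.png',crop(d['color'],140,190,240,140,3.3))
E
```

```text
t 1.62 tcp [0.4836 0.2051 0.1997] yang 97.88 tilt [ 0.0005 -0.0035] F [ 0.05 -0.04 -0.44] M [0.03 0.04 0.02] w 0.06 q [-32.  17.   4. 106.  -1.  57.  70.]
[[316.392612   246.41703   ]
 [316.78716965 312.83438535]
 [180.5032183  289.4486099 ]]
```

View pics/w2c.png

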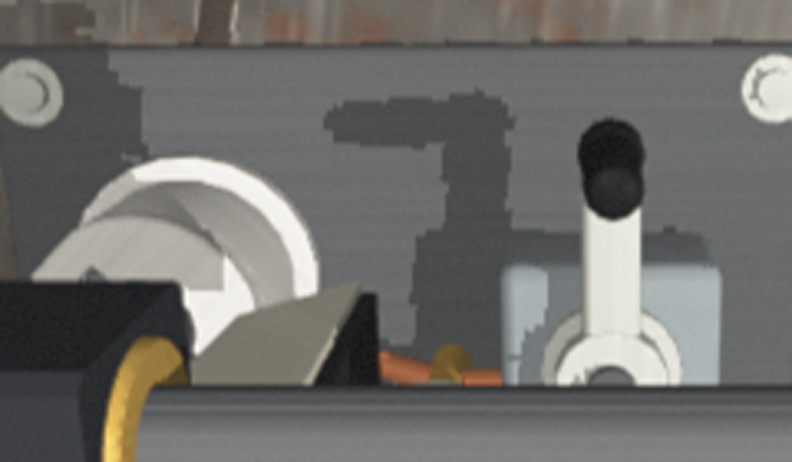

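```bash
python3 - <<'E'
from h import *
d=snapshot('wrist')
f=lambda x,y,z: back(d,140+(x+.5)/3.3-.5,190+(y+.5)/3.3-.5,z).round(4)
print('post',f(612,190,.1),'base',f(612,145,.059),'screws',f(775,92,.012),f(30,92,.012),'pivot',f(612,385,.08))
K,R,t=cam(d);print(-R.T@t)
d=snapshot('scene');im=d['color']
# overlay hypotheses
for P in [(.4845,.2044,.1),(.4845,.2074,.1),(.5475,.2134,.08),(.5515,.0907,.06),(.4689,.2581,.012),(.5012,.0368,.012),(.6231,.0543,.012)]: print(P,proj(d,[P]).round(1))
E
```

```text
post [0.4844 0.2107 0.1   ] base [0.4832 0.2112 0.059 ] screws [0.4709 0.2594 0.012 ] [0.5019 0.039  0.012 ] pivot [0.5408 0.2193 0.08  ]
[0.41677709 0.1961947  0.35716345]
(0.4845, 0.2044, 0.1) [[267.3 187.4]]
(0.4845, 0.2074, 0.1) [[266.7 187. ]]
(0.5475, 0.2134, 0.08) [[290.8 189.5]]
(0.5515, 0.0907, 0.06) [[317.5 215.8]]
(0.4689, 0.2581, 0.012) [[254.  215.6]]
(0.5012, 0.0368, 0.012) [[308.9 250.7]]
(0.6231, 0.0543, 0.012) [[353.4 234.9]]
```

```bash
python3 - <<'E'
from h import *
s=get_state();d=snapshot('wrist');print('tcp px',proj(d,[s['tcp_pos'],np.array(s['tcp_pos'])-[0,0,.1]]))
plan([((.484,.209,.14),98.2,2),((.484,.209,.07),98.2,3)])
E
```

```text
tcp px [[316.95191968 298.54357857]
 [317.59025757 245.25443359]]
rot [[-0.1, 0.0, -0.2], [-0.1, 0.0, -0.2], [0.0, -0.0, 0.0], [0.0, -0.0, 0.0], [0.0, -0.0, 0.0]]
dp [[-0.1, 2.8, 29.9], [-0.1, 2.7, 29.9], [0.0, 0.0, 23.3], [0.0, 0.0, 23.3], [0.0, 0.0, 23.3]]
```

>>> apply_moves(
  rot=[
    [-0.1,0,-0.2],
    [-0.1,0,-0.2],
    [0,0,0],
    [0,0,0],
    [0,0,0],
    [0,0,0],
  ],
  dp=[
    [0,2.5,30],
    [0,2.5,30],
    [0,0,24],
    [0,0,23],
    [0,0,23],
    [0,0,0],
  ],
  gripper=[50,50,50,50,50,50],
)

```text
t: 2.58
tcp_pos: [0.4849, 0.2108, 0.0672]
orientation: [[-0.989, -0.146, 0.004], [-0.146, 0.989, 0.001], [-0.004, 0.001, -1.0]]
force: [-0.9, 1.2, 0.5]
gripper_width: 0.0497
```

```bash
python3 - <<'E'
from h import *
st()
d=snapshot('wrist'); cv2.imwrite('pics/w3.png',d['color'])
E
```

```text
t 2.58 tcp [0.4849 0.2108 0.0672] yang 98.38 tilt [0.0035 0.0011] F [-0.95  1.24  0.52] M [-0.    0.02  0.  ] w 0.0497 q [-31.  27.   3. 114.  -2.  39.  71.]
```

View pics/w3.png

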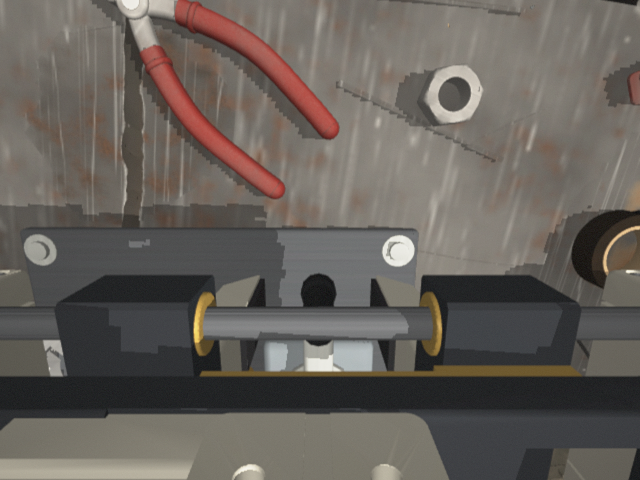

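```bash
python3 - <<'E'
from h import *
d=snapshot('wrist'); print(proj(d,[(.4849,.2108,.1),(.4749,.2108,.1),(.4849,.2108,.059)]))
pv=np.array([.4849,.2108])+.065*np.array([np.cos(np.radians(8.2)),np.sin(np.radians(8.2))]);print(pv)
W=[]
for a in range(9,64,9):
    th=np.radians(188.2-a);W.append(((*(pv+.065*np.array([np.cos(th),np.sin(th)])),.0685),98.2-a,1))
plan(W)
W=[]
for a in (9,9.001): pass
E
```

```text
[[316.31840401 329.67405408]
 [320.14572406 306.27575736]
 [316.42164215 289.71542507]]
[0.54923546 0.22007088]
rot [[0.1, 0.4, 9.2], [-0.0, 0.0, 9.0], [-0.0, 0.0, 9.0], [-0.0, 0.0, 9.0], [-0.0, 0.0, 9.0], [-0.0, 0.0, 9.0], [-0.0, 0.0, 9.0]]
dp [[0.6, 9.8, 0.4], [-0.8, 10.2, -0.0], [-0.8, 10.2, -0.0], [-0.8, 10.2, -0.0], [-0.8, 10.2, -0.0], [-0.8, 10.2, -0.0], [-0.8, 10.2, -0.0]]
```

>>> apply_moves(
  rot=[
    [0,0,0],
    [0,0,0],
    [0,0.4,4.5],
    [0,0,4.5],
    [0,0,4.5],
    [0,0,4.5],
    [0,0,4.5],
    [0,0,4.5],
  ],
  dp=[
    [0,0,-1],
    [0,0,0],
    [0,5.1,0],
    [-0.2,5.1,0],
    [-0.2,5.1,0],
    [-0.2,5.1,0],
    [-0.2,5.1,0],
    [-0.2,5.1,0],
  ],
  gripper=[18,18,18,18,18,18,18,18],
  grip_force=8,
)

```text
t: 3.68
tcp_pos: [0.489, 0.236, 0.0732]
orientation: [[-0.941, 0.338, -0.001], [0.338, 0.941, -0.003], [-0.0, -0.003, -1.0]]
force: [-0.7, -3.4, -2.5]
gripper_width: 0.0181
```

```bash
python3 - <<'E'
from h import *
st()
s=get_state();pv=np.array([.54923546,.22007088]);v=np.array(s['tcp_pos'])[:2]-pv;print(np.hypot(*v),188.2-np.degrees(np.arctan2(v[1],v[0])))
d=snapshot('wrist'); cv2.imwrite('pics/w4.png',crop(d['color'],200,220,240,140,3.3))
W=[]
for a in np.linspace(28,60,7):
    th=np.radians(188.2-a);W.append(((*(pv+.065*np.array([np.cos(th),np.sin(th)])),.0685),98.2-a,1))
plan(W)
E
```

```text
t 3.67 tcp [0.489  0.236  0.0732] yang 70.24 tilt [-0.0009 -0.0032] F [-0.73 -3.42 -2.48] M [-0.82  0.21 -0.  ] w 0.0181 q [-39.  28.  11. 112.  -7.  41.  46.]
0.06231774712258369 23.02112231899568
rot [[-0.2, 0.0, -0.2], [0.0, -0.0, 5.3], [0.0, -0.0, 5.3], [0.0, -0.0, 5.3], [0.0, -0.0, 5.3], [0.0, -0.0, 5.3], [0.0, -0.0, 5.3]]
dp [[2.8, 4.6, 4.7], [-0.3, 6.0, 0.0], [-0.3, 6.0, 0.0], [-0.3, 6.0, 0.0], [-0.3, 6.0, 0.0], [-0.3, 6.0, 0.0], [-0.3, 6.0, 0.0]]
```

View pics/w4.png

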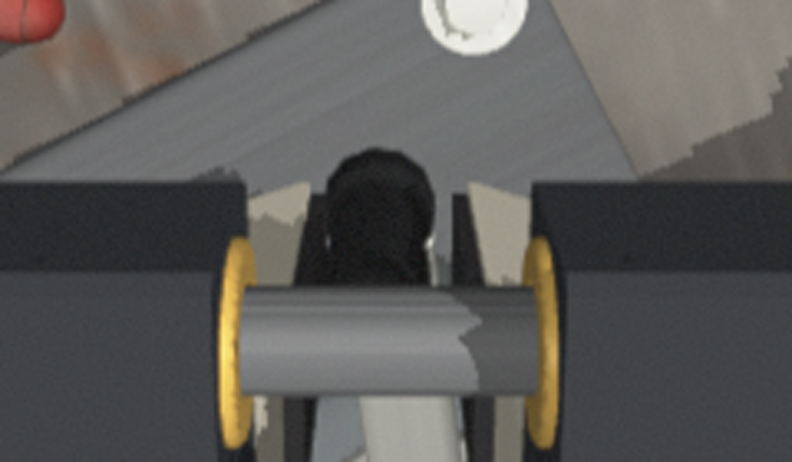

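>>> apply_moves(
  rot=[
    [-0.2,0,0],
    [0,0,4],
    [0,0,5.3],
    [0,0,5.3],
    [0,0,5.3],
    [0,0,5.3],
    [0,0,4],
    [0,0,0],
  ],
  dp=[
    [2.8,4.6,3],
    [0,6.5,1],
    [0.4,6.5,0],
    [0.4,6.5,0],
    [0.4,6.5,0],
    [0.4,6.5,0],
    [0,5,0],
    [0,0,0],
  ],
  gripper=[18,18,18,18,18,18,18,18],
)

```text
t: 4.72
tcp_pos: [0.506, 0.2699, 0.0696]
orientation: [[-0.649, 0.761, -0.0], [0.761, 0.649, -0.004], [-0.003, -0.003, -1.0]]
force: [-2.3, -4.1, 3.3]
gripper_width: 0.018
```

```bash
cat >> h.py <<'E'
def lev():
    s=get_state();pv=np.array([.54923546,.22007088]);v=np.array(s['tcp_pos'])[:2]-pv;print('r',np.hypot(*v),'a',188.2-np.degrees(np.arctan2(v[1],v[0])))
E
python3 - <<'E'
from h import *
st();lev()
d=snapshot('wrist'); cv2.imwrite('pics/w5.png',crop(d['color'],200,220,240,140,3.3))
d=snapshot('top'); cv2.imwrite('pics/t5.png',crop(d['color'],170,160,140,105,5.7))
E
```

```text
t 4.72 tcp [0.506  0.2699 0.0696] yang 40.45 tilt [-0.0005 -0.004 ] F [-2.3  -4.08  3.3 ] M [-0.96  0.42 -0.01] w 0.018 q [-47.  31.  19. 108. -14.  43.  20.]
r 0.06592348164639857 a 57.25181128625783
```

View pics/w5.png

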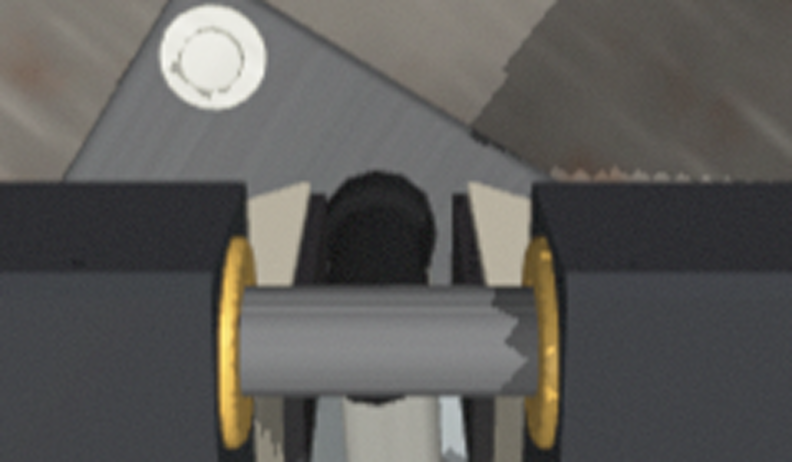

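>>> apply_moves(
  rot=[
    [0,0,3],
    [0,0,3],
    [0,0,0],
  ],
  dp=[
    [0,4,0],
    [0,4,0],
    [0,3,0],
  ],
  gripper=[18,18,18],
)

```text
t: 5.2
tcp_pos: [0.5128, 0.2756, 0.0696]
orientation: [[-0.568, 0.823, -0.003], [0.823, 0.568, -0.004], [-0.001, -0.005, -1.0]]
force: [-4.4, -2.6, 4.4]
gripper_width: 0.018
```

```bash
python3 - <<'E'
from h import *
st();lev()
E
```

```text
t 5.2 tcp [0.5128 0.2756 0.0696] yang 34.64 tilt [-0.0035 -0.0041] F [-4.4  -2.56  4.36] M [-0.7   0.9   0.05] w 0.018 q [-48.  32.  20. 107. -15.  44.  15.]
r 0.0664122344890885 a 64.93610618426624
```

>>> apply_moves(
  rot=[
    [0,0,0],
    [0,0,0],
    [0,0,0],
  ],
  dp=[
    [0,3,0],
    [0,3,0],
    [0,3,0],
  ],
  gripper=[18,18,18],
)

```text
t: 5.58
tcp_pos: [0.5137, 0.2768, 0.0688]
orientation: [[-0.574, 0.819, -0.017], [0.819, 0.574, -0.01], [0.002, -0.019, -1.0]]
force: [-10.9, -8.9, 13.4]
gripper_width: 0.0184
```

```bash
python3 - <<'E'
from h import *
st();lev()
d=snapshot('wrist'); cv2.imwrite('pics/w6.png',crop(d['color'],200,220,240,140,3.3))
E
```

```text
t 5.58 tcp [0.5137 0.2768 0.0688] yang 35.02 tilt [-0.0166 -0.0098] F [-10.86  -8.86  13.41] M [-2.    2.61 -0.04] w 0.0184 q [-48.  33.  20. 106. -15.  45.  16.]
r 0.06697314940081706 a 66.14631920569863
```

View pics/w6.png

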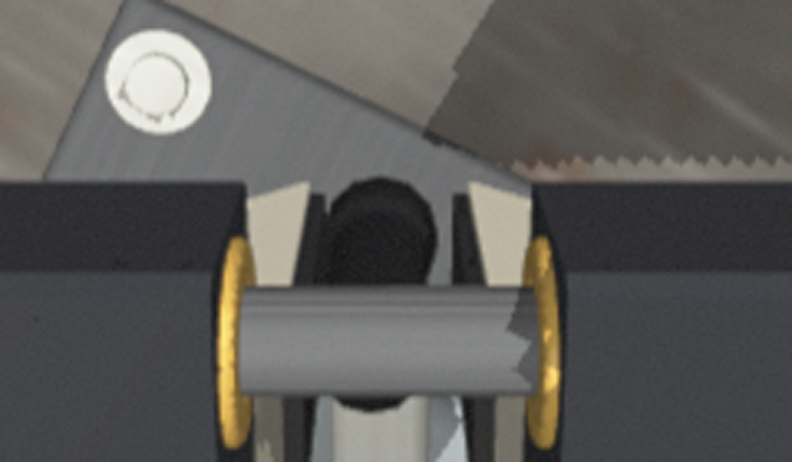

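>>> apply_moves(
  rot=[
    [0,0,0],
    [0.8,-0.8,0],
    [0,0,0],
    [0,0,0],
    [0,0,0],
  ],
  dp=[
    [0,-2,0],
    [0,0,-15],
    [0,0,-30],
    [0,0,-40],
    [0,0,-30],
  ],
  gripper=[26,26,26,26,26],
)

```text
t: 6.25
tcp_pos: [0.5121, 0.2797, 0.1839]
orientation: [[-0.585, 0.811, -0.025], [0.811, 0.584, -0.031], [-0.01, -0.038, -0.999]]
force: [-0.2, -0.0, -0.5]
gripper_width: 0.0262
```

```bash
python3 - <<'E'
from h import *
st()
d=snapshot('wrist'); cv2.imwrite('pics/w7.png',d['color'])
d=snapshot('top'); cv2.imwrite('pics/t7.png',crop(d['color'],170,160,140,105,5.7))
plan([((.553,0,.2),65,5),((.553,-.2536,.2),65,5)])
E
```

```text
t 6.25 tcp [0.5121 0.2797 0.1839] yang 35.75 tilt [-0.0251 -0.031 ] F [-0.17 -0.01 -0.49] M [ 0.02 -0.05 -0.02] w 0.0262 q [-51.  25.  24.  99. -11.  60.  12.]
rot [[-0.4, 0.0, -5.8], [-0.4, 0.0, -5.8], [-0.4, 0.0, -5.8], [-0.4, 0.0, -5.8], [-0.4, 0.0, -5.8], [-0.0, 0.0, 0.0], [-0.0, 0.0, -0.0], [-0.0, 0.0, 0.0], [-0.0, 0.0, 0.0], [-0.0, 0.0, -0.0]]
dp [[-50.1, -26.5, -1.4], [-47.2, -31.4, -1.6], [-43.7, -36.1, -1.9], [-39.8, -40.3, -2.2], [-35.5, -44.2, -2.5], [-21.4, -46.0, 0.0], [-21.4, -46.0, 0.0], [-21.4, -46.0, 0.0], [-21.4, -46.0, 0.0], [-21.4, -46.0, 0.0]]
```

View pics/w7.png

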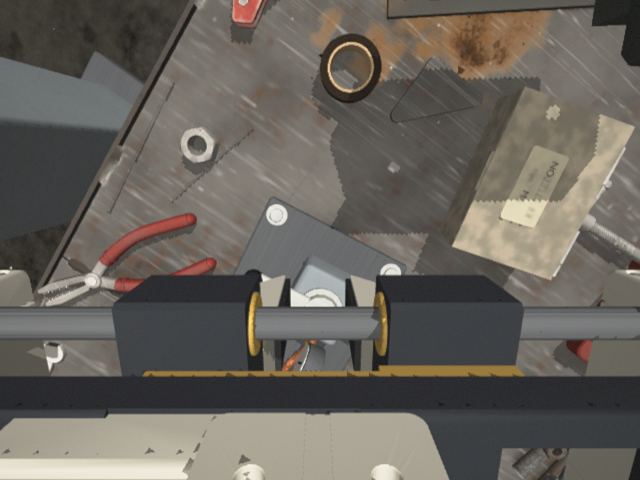

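View pics/t7.png

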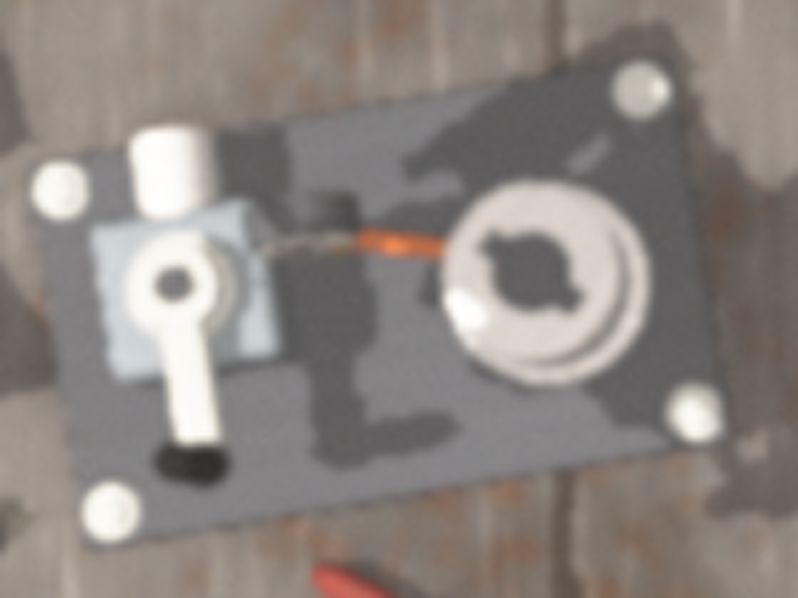

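The top view shows the lever back at rest, with the arm not rendered in that view. On to the plug.

>>> apply_moves(
  rot=[
    [-0.9,0.1,-5.8],
    [-0.9,0.1,-5.8],
    [-0.4,0,-5.8],
    [0,0,-5.8],
    [0,0,-5.8],
    [0,0,0],
    [0,0,0],
    [0,0,0],
  ],
  dp=[
    [-50,-26.5,-3],
    [-47,-31.5,-3],
    [-43.5,-36,-3],
    [-40,-40,-3],
    [-35.5,-44,-2.5],
    [-21.5,-46,0],
    [-21.5,-46,0],
    [-21.5,-46,0],
  ],
  gripper=[50,60,60,60,60,60,60,60],
)

```text
t: 7.35
tcp_pos: [0.5681, -0.1525, 0.2]
orientation: [[-0.924, 0.383, 0.019], [0.383, 0.924, 0.009], [-0.014, 0.016, -1.0]]
force: [1.5, -0.4, 0.6]
gripper_width: 0.0598
```

```bash
python3 - <<'E'
from h import *
st()
plan([((.553,-.2536,.2),65,4)])
E
```

```text
t 7.35 tcp [ 0.5681 -0.1525  0.2   ] yang 67.5 tilt [0.019  0.0089] F [ 1.53 -0.45  0.61] M [-0.   -0.08  0.05] w 0.0598 q [ -6.  23.  23. 100. -11.  59.  88.]
rot [[0.2, 0.2, 0.6], [0.2, 0.2, 0.6], [0.2, 0.2, 0.6], [0.2, 0.2, 0.6]]
dp [[-6.2, -24.8, -0.3], [-6.5, -24.7, -0.2], [-6.7, -24.6, -0.1], [-7.0, -24.6, -0.1]]
```

>>> apply_moves(
  rot=[
    [0.4,0.5,0.8],
    [0.4,0.5,0.8],
    [0,0,0.8],
    [0,0,0],
  ],
  dp=[
    [-6,-33,0],
    [-7,-32,0],
    [-7,-32,0],
    [0,0,0],
  ],
  gripper=[60,60,60,60],
)

```text
t: 7.85
tcp_pos: [0.5488, -0.2575, 0.1977]
orientation: [[-0.907, 0.421, 0.001], [0.421, 0.907, 0.0], [-0.001, 0.001, -1.0]]
force: [0.3, 0.9, 0.3]
gripper_width: 0.0599
```

```bash
python3 - <<'E'
from h import *
st()
d=snapshot('wrist'); cv2.imwrite('pics/w8.png',d['color'])
print(proj(d,[(.553,-.2536,.068),(.553,-.2536,.032),(.553,-.2536,.0),get_state()['tcp_pos']]))
E
```

```text
t 7.85 tcp [ 0.5488 -0.2575  0.1977] yang 65.09 tilt [0.0013 0.0001] F [0.34 0.92 0.27] M [-0.01  0.02 -0.02] w 0.0599 q [  3.  25.  25.  97. -12.  60.  96.]
[[323.7497948  238.59170967]
 [323.03510254 229.44146052]
 [322.51556645 222.78980784]
 [322.27731107 297.8199685 ]]
```

View pics/w8.png

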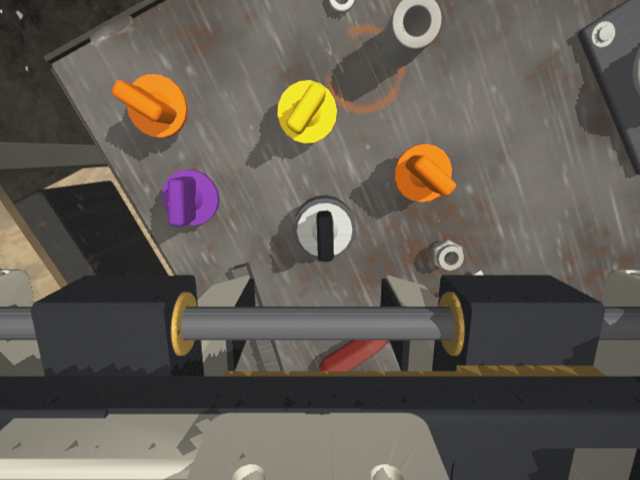

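```bash
python3 - <<'E'
from h import *
im=cv2.imread('pics/w8.png'); cv2.imwrite('pics/w8c.png',crop(im,285,185,80,90,7))
E
```

```text
(no output)
```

View pics/w8c.png

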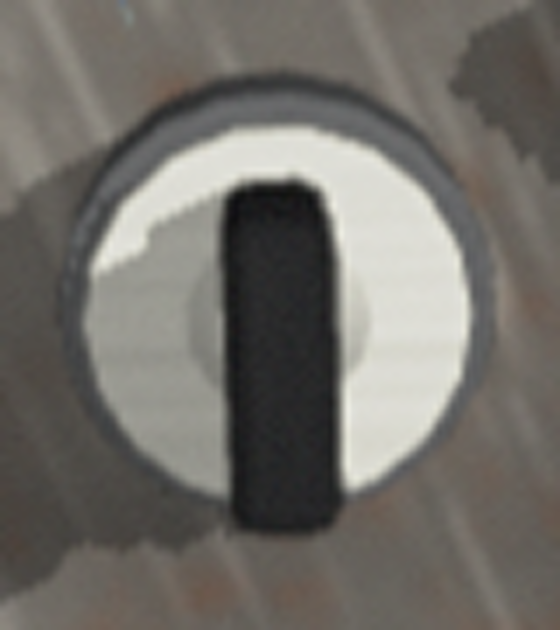

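```bash
python3 - <<'E'
from h import *
plan([((.5535,-.2525,.1),65,3),((.5535,-.2525,.038),65,4)])
E
```

```text
rot [[0.0, 0.0, 0.1], [0.0, 0.0, 0.1], [0.0, 0.0, 0.1], [-0.0, -0.0, 0.0], [-0.0, -0.0, 0.0], [-0.0, -0.0, 0.0], [-0.0, -0.0, 0.0]]
dp [[-0.8, 1.4, 32.5], [-0.8, 1.4, 32.5], [-0.8, 1.4, 32.5], [0.0, 0.0, 15.5], [0.0, 0.0, 15.5], [0.0, 0.0, 15.5], [0.0, 0.0, 15.5]]
```

>>> apply_moves(
  rot=[
    [0,0,0],
    [0,0,0],
    [0,0,0],
    [0,0,0],
    [0,0,0],
  ],
  dp=[
    [-0.8,2,32.5],
    [-0.8,2,32.5],
    [-0.8,2,32.5],
    [0,0,25],
    [0,0,0],
  ],
  gripper=[50,50,50,50,50],
)

```text
t: 8.52
tcp_pos: [0.56, -0.2422, 0.071]
orientation: [[-0.914, 0.406, 0.007], [0.406, 0.914, 0.005], [-0.004, 0.008, -1.0]]
force: [-0.2, -0.4, 0.2]
gripper_width: 0.05
```

```bash
python3 - <<'E'
from h import *
st()
d=snapshot('wrist'); cv2.imwrite('pics/w9.png',crop(d['color'],200,200,240,180,3.3))
print((proj(d,[(.5535,-.2525,.068),(.5535,-.2525,.032)])-[200,200])*3.3)
plan([((.5535,-.2525,.038),65,3)])
E
```

```text
t 8.53 tcp [ 0.56   -0.2422  0.071 ] yang 66.08 tilt [0.0073 0.0054] F [-0.19 -0.43  0.17] M [-0.05 -0.   -0.01] w 0.05 q [  5.  34.  21. 103. -16.  46. 100.]
[[306.12741415 305.83046737]
 [318.11469711 226.78088689]]
rot [[0.2, 0.1, 0.4], [0.2, 0.1, 0.4], [0.2, 0.1, 0.4]]
dp [[0.9, -4.1, 11.4], [0.9, -4.1, 11.4], [0.8, -4.0, 11.4]]
```

View pics/w9.png

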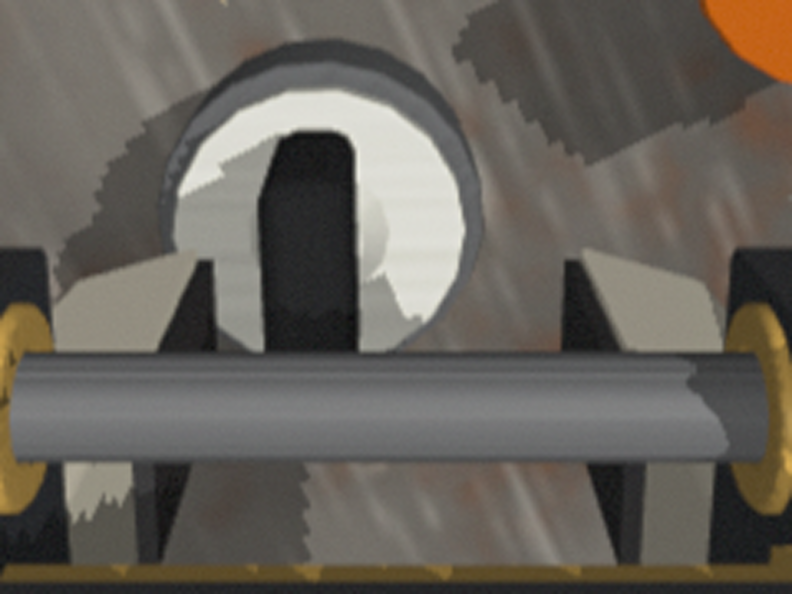

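>>> apply_moves(
  rot=[
    [0.3,0.2,0.6],
    [0.2,0.2,0.5],
    [0,0,0],
  ],
  dp=[
    [1.5,-7,0],
    [1.2,-5,3],
    [0,0,0],
  ],
  gripper=[50,50,50],
)

```text
t: 8.95
tcp_pos: [0.5549, -0.2534, 0.072]
orientation: [[-0.906, 0.423, 0.003], [0.423, 0.906, -0.002], [-0.004, -0.0, -1.0]]
force: [-0.3, 0.2, 0.2]
gripper_width: 0.0505
```

```bash
python3 - <<'E'
from h import *
st()
plan([((.5535,-.2525,.038),65,3)])
E
```

```text
t 8.95 tcp [ 0.5549 -0.2534  0.072 ] yang 64.95 tilt [ 0.0031 -0.0019] F [-0.26  0.17  0.24] M [-0.   -0.08 -0.01] w 0.0505 q [  5.  34.  21. 103. -16.  46.  99.]
rot [[-0.0, 0.1, -0.0], [-0.0, 0.1, -0.0], [-0.0, 0.1, -0.0]]
dp [[0.6, 0.1, 11.3], [0.6, 0.1, 11.3], [0.6, 0.1, 11.3]]
```

>>> apply_moves(
  rot=[
    [0,0.1,0],
    [0,0.1,0],
    [0,0.1,0],
    [0,0,0],
  ],
  dp=[
    [0.6,0,11],
    [0.6,0,11],
    [0.6,0,11],
    [0,0,1],
  ],
  gripper=[50,50,50,50],
)

```text
t: 9.45
tcp_pos: [0.5532, -0.2524, 0.0355]
orientation: [[-0.906, 0.423, -0.002], [0.423, 0.906, 0.001], [0.002, -0.0, -1.0]]
force: [0.2, 0.2, -0.4]
gripper_width: 0.0498
```

```bash
python3 - <<'E'
from h import *
st()
d=snapshot('wrist'); cv2.imwrite('pics/w10.png',crop(d['color'],200,200,240,180,3.3))
E
```

```text
t 9.45 tcp [ 0.5532 -0.2524  0.0355] yang 64.96 tilt [-0.0019  0.0008] F [ 0.21  0.24 -0.4 ] M [-0.04 -0.   -0.03] w 0.0498 q [  6.  37.  20. 104. -18.  42. 100.]
```

View pics/w10.png

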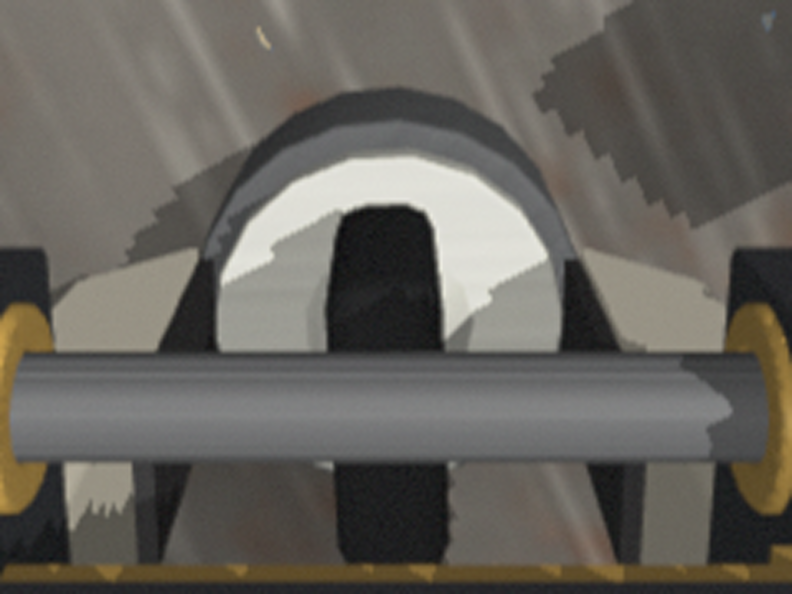

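>>> apply_moves(
  rot=[
    [0,0,0],
    [0,0,0],
    [0,0,0],
    [0,0,0],
    [0,0,0],
    [0,0,0],
    [0,0,0],
  ],
  dp=[
    [0,0,-2],
    [0,0,0],
    [0,0,0],
    [0,0,0],
    [0,0,0],
    [0,0,0],
    [0,0,0],
  ],
  gripper=[40,30,20,13,10,10,10],
  grip_force=55,
)

```text
t: 10.38
tcp_pos: [0.5541, -0.2528, 0.0389]
orientation: [[-0.906, 0.423, 0.0], [0.423, 0.906, -0.0], [-0.0, 0.0, -1.0]]
force: [0.6, -0.1, 0.1]
gripper_width: 0.014
```

```bash
python3 - <<'E'
from h import *
st()
E
```

```text
t 10.38 tcp [ 0.5541 -0.2528  0.0389] yang 64.96 tilt [ 0.0002 -0.    ] F [ 0.61 -0.14  0.11] M [ 0.02 -0.    0.03] w 0.014 q [  6.  36.  20. 104. -18.  42. 100.]
```

>>> apply_moves(
  rot=[
    [0,0,0],
    [0,0,0],
    [0,0,0],
    [0,0,0],
    [0,0,0],
  ],
  dp=[
    [0,0,-12],
    [0,0,-30],
    [0,0,-40],
    [0,0,-40],
    [0,0,0],
  ],
  gripper=[10,10,10,10,10],
)

```text
t: 11.0
tcp_pos: [0.5535, -0.253, 0.1669]
orientation: [[-0.906, 0.424, -0.001], [0.424, 0.906, 0.0], [0.001, -0.0, -1.0]]
force: [-0.3, -0.6, -2.1]
gripper_width: 0.0134
```

```bash
python3 - <<'E'
from h import *
st()
d=snapshot('wrist'); cv2.imwrite('pics/w11.png',d['color'])
plan([((.552,.0915,.16),143.2,14)])
E
```

```text
t 11.0 tcp [ 0.5535 -0.253   0.1669] yang 64.92 tilt [-0.0005  0.    ] F [-0.3  -0.61 -2.07] M [-0.02 -0.06  0.01] w 0.0134 q [  3.  28.  24.  98. -13.  57.  97.]
rot [[0.0, -0.0, -5.6], [0.0, -0.0, -5.6], [0.0, -0.0, -5.6], [0.0, -0.0, -5.6], [0.0, -0.0, -5.6], [0.0, -0.0, -5.6], [0.0, -0.0, -5.6], [0.0, -0.0, -5.6], [0.0, -0.0, -5.6], [0.0, -0.0, -5.6], [0.0, -0.0, -5.6], [0.0, -0.0, -5.6], [0.0, -0.0, -5.6], [0.0, -0.0, -5.6]]
dp [[10.4, 22.2, 0.4], [8.2, 23.1, 0.4], [5.9, 23.8, 0.4], [3.6, 24.3, 0.4], [1.2, 24.5, 0.4], [-1.2, 24.5, 0.4], [-3.6, 24.3, 0.4], [-5.9, 23.8, 0.4], [-8.2, 23.1, 0.4], [-10.4, 22.2, 0.4], [-12.6, 21.1, 0.4], [-14.6, 19.8, 0.4], [-16.4, 18.3, 0.4], [-18.1, 16.6, 0.4]]
```

View pics/w11.png

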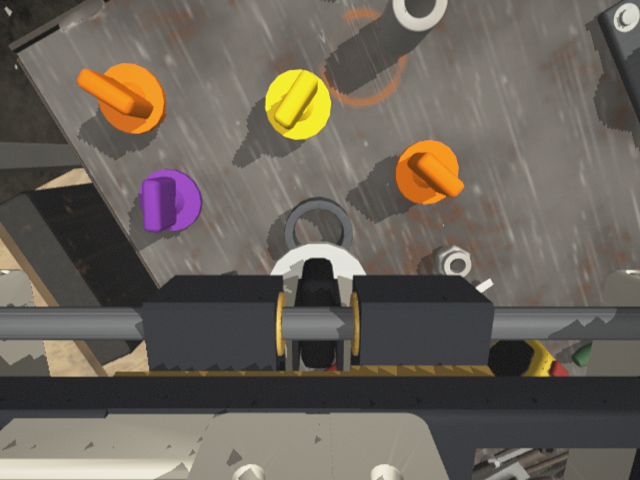

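The plug is held at (318,290), lifted clear and upright, and the rest at (318,228) is empty.

>>> apply_moves(
  rot=[
    [0,0,-5.6],
    [0,0,-5.6],
    [0,0,-5.6],
    [0,0,-5.6],
    [0,0,-5.6],
    [0,0,-5.6],
    [0,0,-5.6],
    [0,0,-5.6],
  ],
  dp=[
    [10.5,22,0],
    [8,23,0],
    [6,24,0],
    [3.5,24.5,0],
    [1,24.5,0],
    [-1,24.5,0],
    [-3.5,24.5,0],
    [-6,24,0],
  ],
  gripper=[10,10,10,10,10,10,10,10],
)

```text
t: 12.05
tcp_pos: [0.5425, -0.0502, 0.1565]
orientation: [[-0.934, -0.357, -0.02], [-0.357, 0.934, 0.002], [0.018, 0.009, -1.0]]
force: [0.3, 0.5, -1.7]
gripper_width: 0.0135
```

```bash
python3 - <<'E'
from h import *
st()
plan([((.552,.0915,.155),143.2,7)])
E
```

```text
t 12.05 tcp [ 0.5425 -0.0502  0.1565] yang 110.93 tilt [-0.0201  0.0022] F [ 0.26  0.55 -1.72] M [ 0.08 -0.05 -0.02] w 0.0135 q [ -8.  22.  11. 106.  -5.  53. 116.]
rot [[0.1, -0.1, -4.6], [0.1, -0.1, -4.6], [0.1, -0.1, -4.6], [0.1, -0.1, -4.6], [0.1, -0.1, -4.6], [0.1, -0.1, -4.6], [0.1, -0.1, -4.6]]
dp [[-8.5, 18.4, 0.2], [-10.0, 17.7, 0.2], [-11.3, 16.8, 0.2], [-12.7, 15.9, 0.2], [-13.9, 14.8, 0.2], [-15.0, 13.6, 0.2], [-16.1, 12.4, 0.2]]
```

>>> apply_moves(
  rot=[
    [0.3,-0.3,-4.6],
    [0.3,-0.3,-4.6],
    [0.1,-0.3,-4.6],
    [0,0,-4.6],
    [0,0,-4.6],
    [0,0,-4.6],
    [0,0,-4.6],
    [0,0,0],
  ],
  dp=[
    [-8.5,18.5,0],
    [-10,17.5,0],
    [-11.5,17,0],
    [-12.5,16,0],
    [-14,15,0],
    [-15,13.5,0],
    [-16,12.5,0],
    [0,0,0],
  ],
  gripper=[10,10,10,10,10,10,10,10],
)

```text
t: 13.05
tcp_pos: [0.549, 0.103, 0.1543]
orientation: [[-0.568, -0.823, -0.003], [-0.823, 0.568, -0.001], [0.002, 0.002, -1.0]]
force: [-0.5, -0.4, -1.9]
gripper_width: 0.0138
```

```bash
python3 - <<'E'
from h import *
st()
d=snapshot('wrist'); cv2.imwrite('pics/w12.png',d['color'])
S=(.552,.0915,.06)
print(proj(d,[S,(.5515,.0907,.06)]))
e=snapshot('scene'); cv2.imwrite('pics/s12.png',crop(e['color'],240,110,150,150,4))
plan([((.552,.0915,.13),143.2,3)])
E
```

```text
t 13.05 tcp [0.549  0.103  0.1543] yang 145.41 tilt [-0.0029 -0.0008] F [-0.47 -0.44 -1.93] M [0.04 0.1  0.02] w 0.0138 q [-17.  23.   1. 105.  -0.  53. 130.]
[[303.88167365 236.84179199]
 [303.81295811 235.58113448]]
rot [[0.0, -0.1, 0.6], [0.0, -0.1, 0.6], [0.0, -0.1, 0.6]]
dp [[1.8, -2.5, 8.1], [1.8, -2.5, 8.1], [1.8, -2.6, 8.1]]
```

View pics/w12.png

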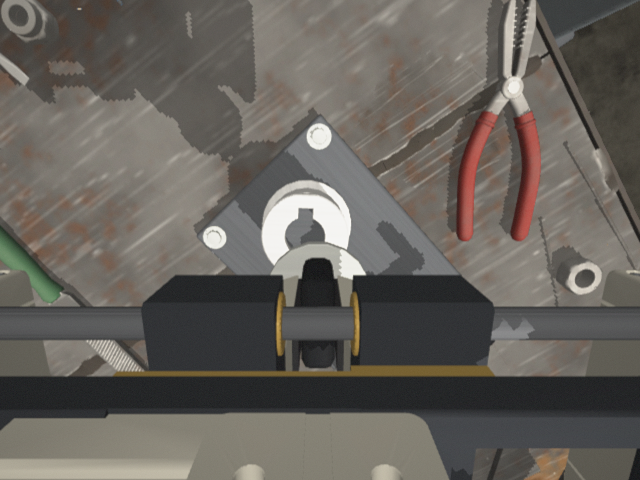

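View pics/s12.png

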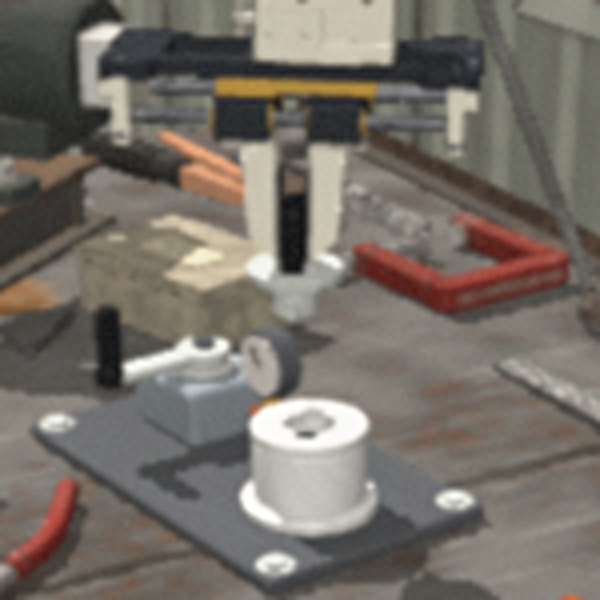

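```bash
python3 - <<'E'
from h import *
im=cv2.imread('pics/w12.png'); cv2.imwrite('pics/w12c.png',crop(im,250,170,120,110,6.5))
E
```

```text
(no output)
```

View pics/w12c.png

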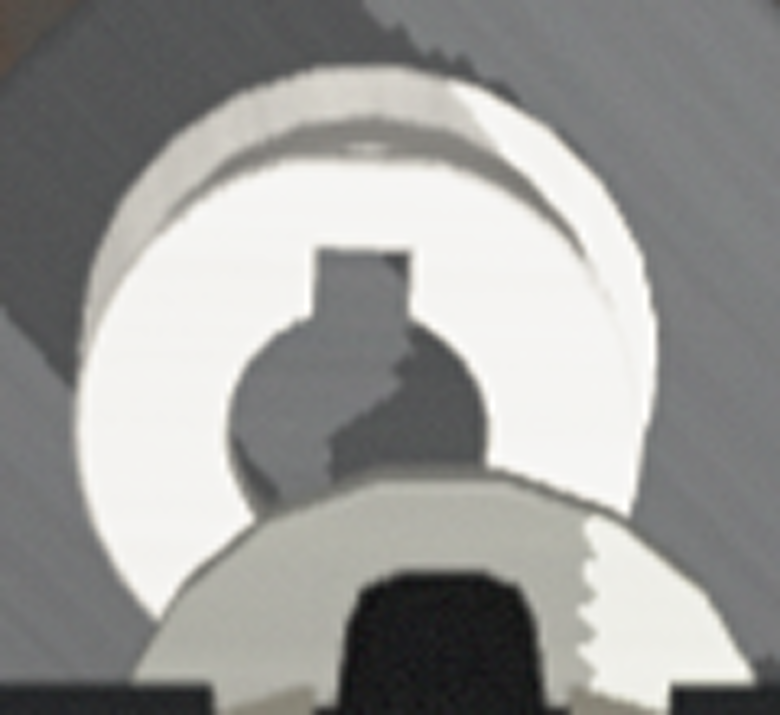

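```bash
python3 - <<'E'
from h import *
d=snapshot('wrist'); s=get_state(); p=np.array(s['tcp_pos']);R=np.array(s['orientation'])
C=lambda P:((proj(d,P)-[250,170]+.5)*6.5-.5)
im=cv2.imread('pics/w12c.png')
a=np.linspace(0,2*np.pi,72)
def draw(P,col):
    cv2.polylines(im,[C(P).round().astype(int)],True,col,1)
S=np.array([.5508,.0915,.06]); psi=np.radians(53.2)
u=np.array([np.cos(psi),np.sin(psi),0]);w=np.array([-u[1],u[0],0])
draw([S+.015*(np.cos(t)*u+np.sin(t)*w) for t in a],(0,0,255))
draw([S+.0215*i*u+.0055*j*w for i,j in((-1,-1),(-1,1),(1,1),(1,-1))],(0,0,255))
# flange top & wing
f=lambda x,y,h: p+R@np.array([x,y,h-0]) 
for h in (.0069,.0129): draw([f(.026*np.cos(t),.026*np.sin(t),h) for t in a],(0,255,0))
for h in (-.0291,.0069): draw([f(.02*i,.007*j,h) for i,j in((-1,-1),(-1,1),(1,1),(1,-1))],(255,0,0))
cv2.imwrite('pics/ov.png',im)
E
```

```text
(no output)
```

View pics/ov.png

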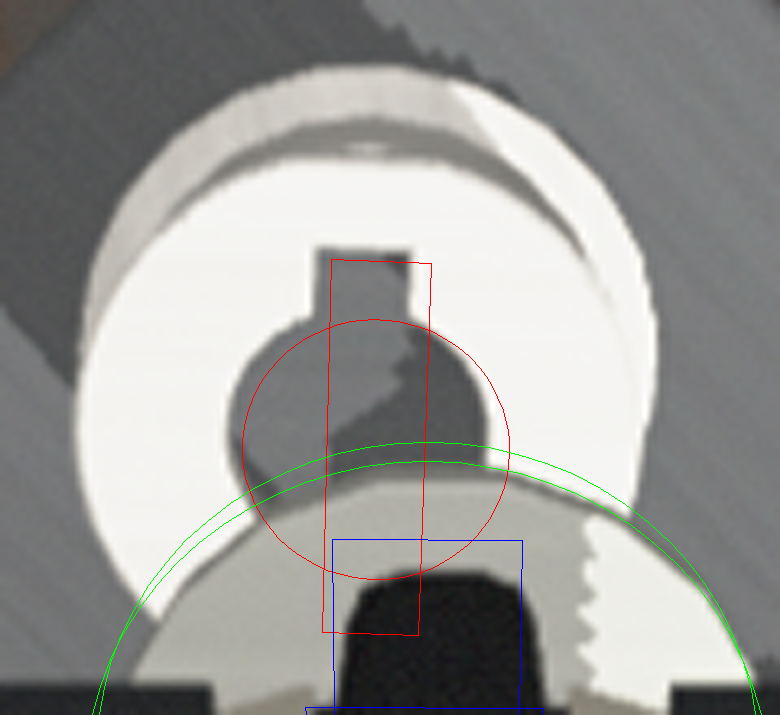

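```bash
cat > ov.py <<'E'
from h import *
import sys
def ov(name,S,psi,box,k,off=(0,0,0),dth=0):
    d=snapshot('wrist'); s=get_state(); p=np.array(s['tcp_pos']);R=np.array(s['orientation'])
    C=lambda P:((proj(d,P)-[box[0],box[1]]+.5)*k-.5)
    im=crop(d['color'],*box,k); cv2.imwrite(name.replace('.png','_r.png'),im)
    a=np.linspace(0,2*np.pi,72)
    def draw(P,col): cv2.polylines(im,[C(P).round().astype(int)],True,col,1)
    psi=np.radians(psi);u=np.array([np.cos(psi),np.sin(psi),0]);w=np.array([-u[1],u[0],0]);S=np.array(S)
    draw([S+.015*(np.cos(t)*u+np.sin(t)*w) for t in a],(0,0,255))
    draw([S+.0215*i*u+.0055*j*w for i,j in((-1,-1),(-1,1),(1,1),(1,-1))],(0,0,255))
    R=R@Ro.from_euler('z',dth,degrees=True).as_matrix()
    f=lambda x,y,h: p+R@(np.array([x,y,h])+np.array(off))
    draw([f(.026*np.cos(t),.026*np.sin(t),.0069) for t in a],(0,255,0))
    for h in (-.0291,.0069): draw([f(.02*i,.007*j,h) for i,j in((-1,-1),(-1,1),(1,1),(1,-1))],(255,0,0))
    cv2.imwrite(name,im); st()
E
python3 -c "
from ov import *
ov('pics/ov2.png',(.5508,.0915,.06),53.2,(250,170,120,110),6.5)"
```

```text
t 13.25 tcp [0.5491 0.0994 0.1543] yang 145.0 tilt [-0.0029 -0.0024] F [-0.17  0.32 -1.4 ] M [0.08 0.01 0.01] w 0.0138 q [-16.  23.   1. 105.  -0.  53. 129.]
```

View pics/ov2.png

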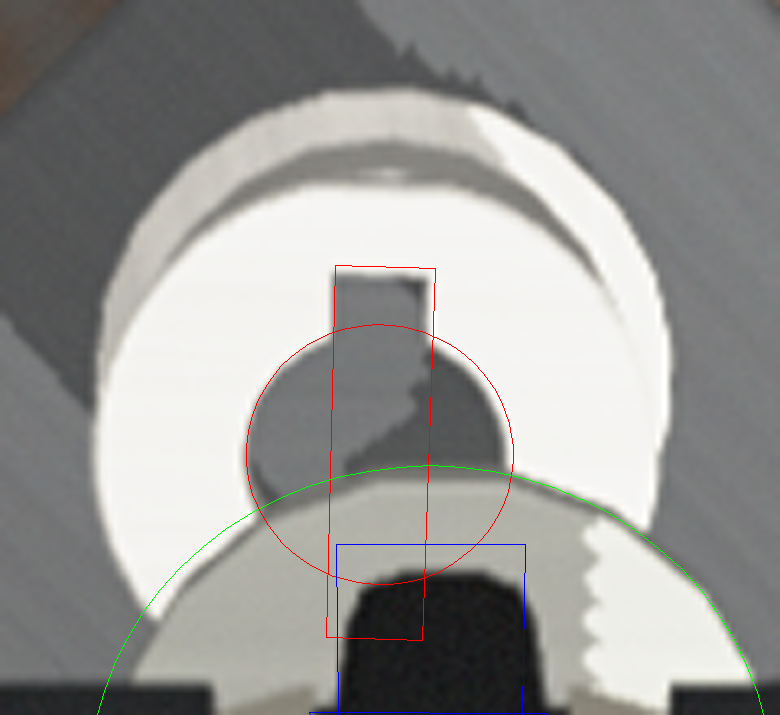

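```bash
python3 - <<'E'
from h import *
plan([((.5515,.0905,.115),143.2,3)])
E
```

```text
rot [[0.0, -0.1, 0.6], [0.0, -0.1, 0.6], [0.0, -0.1, 0.6]]
dp [[1.9, -2.4, 13.1], [1.9, -2.4, 13.1], [1.9, -2.4, 13.1]]
```

>>> apply_moves(
  rot=[
    [0,-0.1,0.6],
    [0,-0.1,0.6],
    [0,-0.1,0.6],
    [0,0,0],
    [0,0,0],
  ],
  dp=[
    [1.9,-2.4,13],
    [1.9,-2.4,13],
    [1.9,-2.4,13],
    [0,0,0],
    [0,0,0],
  ],
  gripper=[10,10,10,10,10],
)

```text
t: 13.88
tcp_pos: [0.5512, 0.0873, 0.1115]
orientation: [[-0.604, -0.797, -0.001], [-0.797, 0.604, 0.001], [0.0, 0.002, -1.0]]
force: [0.1, -0.2, -0.7]
gripper_width: 0.0136
```

```bash
python3 - <<'E'
from ov import *
ov('pics/ov3.png',(.5511,.0913,.06),53.2,(250,200,120,90),6.5,off=(-.0007,.0009,0))
plan([((.5515,.0905,.098),143.2,2)])
e=snapshot('scene'); cv2.imwrite('pics/s13.png',crop(e['color'],270,150,100,100,6))
E
```

```text
t 13.93 tcp [0.551  0.0872 0.1115] yang 142.83 tilt [-0.0016  0.0005] F [-0.43  0.04 -1.59] M [ 0.04  0.08 -0.03] w 0.0136 q [-15.  26.   1. 107.  -1.  47. 129.]
rot [[0.0, -0.0, -0.2], [0.0, -0.0, -0.2]]
dp [[-1.4, 0.8, 6.8], [-1.4, 0.8, 6.8]]
```

View pics/ov3.png

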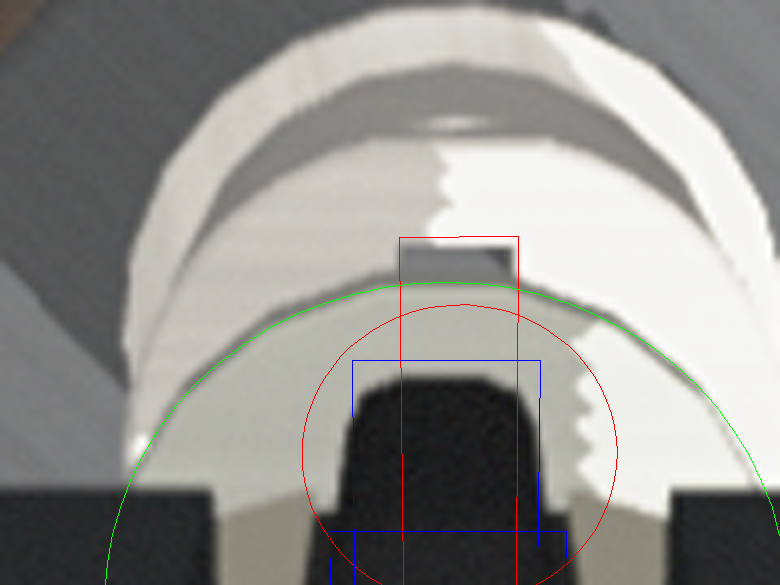

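View pics/s13.png

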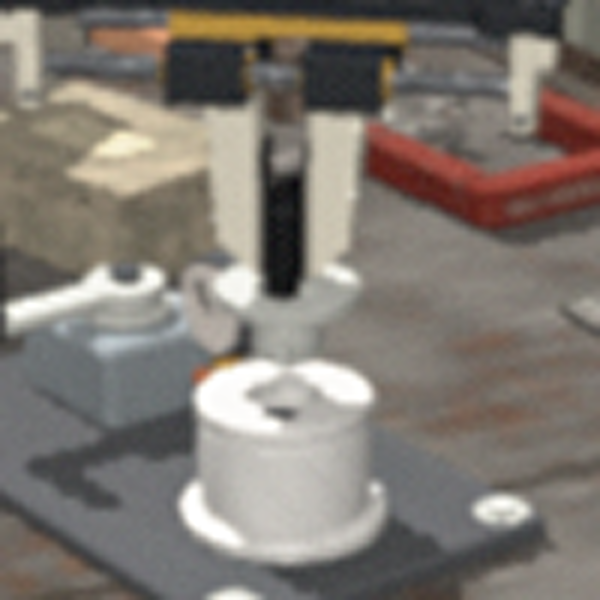

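>>> apply_moves(
  rot=[
    [0,0,-0.4],
    [0,0,0],
    [0,0,0],
    [0,0,0],
  ],
  dp=[
    [-3,1.7,5],
    [0,0,5],
    [0,0,0],
    [0,0,0],
  ],
  gripper=[10,10,10,10],
)

```text
t: 14.48
tcp_pos: [0.5521, 0.0918, 0.1017]
orientation: [[-0.597, -0.802, 0.0], [-0.802, 0.597, 0.001], [-0.001, 0.001, -1.0]]
force: [-0.4, -0.6, -1.1]
gripper_width: 0.0138
```

```bash
python3 - <<'E'
from ov import *
st()
plan([((.5516,.0907,.085),143.2,2)])
E
```

```text
t 14.47 tcp [0.5521 0.0918 0.1017] yang 143.33 tilt [0.0002 0.0013] F [-0.42 -0.6  -1.1 ] M [0.06 0.07 0.02] w 0.0138 q [-16.  27.   1. 108.  -1.  46. 129.]
rot [[0.0, 0.0, 0.1], [0.0, 0.0, 0.1]]
dp [[0.6, -0.1, 8.4], [0.6, -0.1, 8.4]]
```

>>> apply_moves(
  rot=[
    [0,0,0.1],
    [0,0,0],
    [0,0,0],
    [0,0,0],
    [0,0,0],
  ],
  dp=[
    [1,-0.1,4],
    [0,0,4],
    [0,0,4],
    [0,0,4],
    [0,0,0],
  ],
  gripper=[10,10,10,10,10],
)

```text
t: 15.1
tcp_pos: [0.5515, 0.0907, 0.0845]
orientation: [[-0.599, -0.801, 0.0], [-0.801, 0.599, 0.001], [-0.001, 0.001, -1.0]]
force: [-0.5, 0.1, -2.4]
gripper_width: 0.0134
```

```bash
python3 - <<'E'
from ov import *
ov('pics/ov4.png',(.5511,.0913,.06),53.2,(250,200,120,90),6.5,off=(-.0007,.0009,0))
e=snapshot('scene'); cv2.imwrite('pics/s14.png',crop(e['color'],270,150,100,100,6))
plan([((.5516,.0907,.0735),143.2,2)])
E
```

```text
t 15.15 tcp [0.5516 0.0907 0.0847] yang 143.21 tilt [0.0003 0.0012] F [-0.58  0.45 -1.76] M [0.08 0.04 0.03] w 0.0135 q [-15.  28.   1. 108.  -1.  44. 129.]
rot [[0.0, 0.0, 0.0], [0.0, 0.0, 0.0]]
dp [[0.1, 0.0, 5.7], [0.1, 0.0, 5.7]]
```

View pics/s14.png

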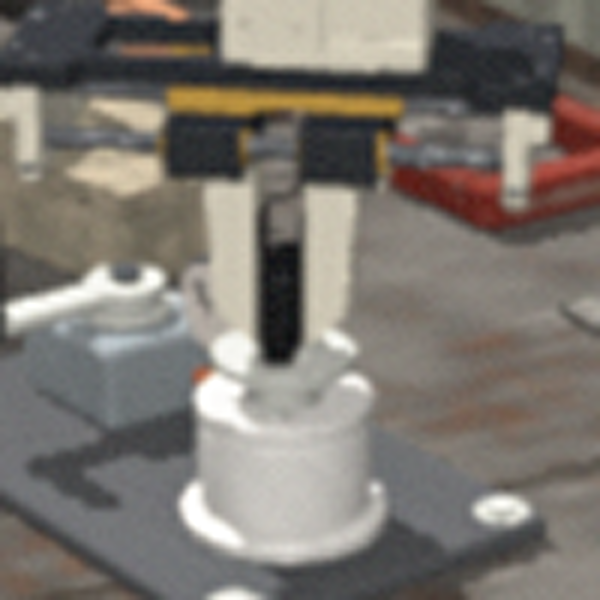

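View pics/ov4.png

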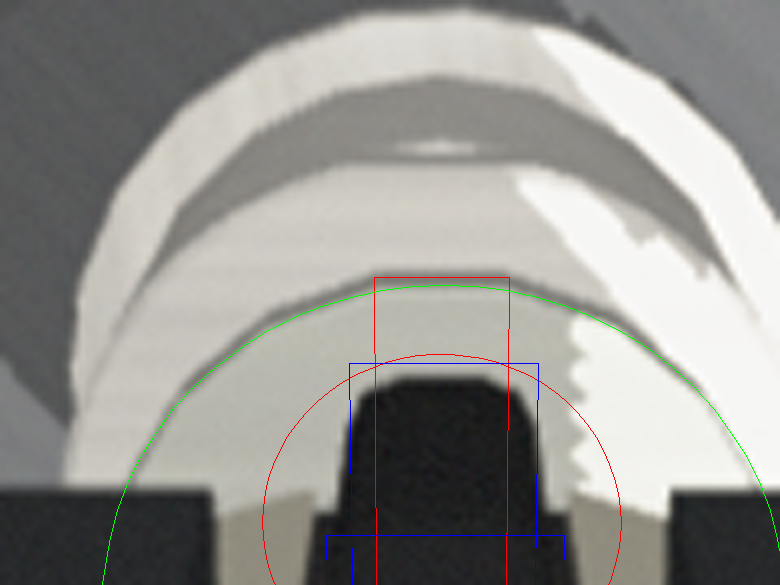

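The nose and pins are about 11 mm down into the socket with no contact force. Pressing now.

>>> apply_moves(
  rot=[
    [0,0,0],
    [0,0,0],
    [0,0,0],
    [0,0,0],
    [0,0,0],
  ],
  dp=[
    [0,0,3.5],
    [0,0,3.5],
    [0,0,3.5],
    [0,0,3],
    [0,0,2],
  ],
  gripper=[10,10,10,10,10],
)

```text
t: 15.82
tcp_pos: [0.5522, 0.0909, 0.0727]
orientation: [[-0.599, -0.801, 0.002], [-0.801, 0.599, 0.002], [-0.003, -0.001, -1.0]]
force: [-12.4, -2.2, 38.0]
gripper_width: 0.0136
```

```bash
python3 - <<'E'
from ov import *
st()
E
```

```text
t 15.82 tcp [0.5522 0.0909 0.0727] yang 143.19 tilt [0.0023 0.0019] F [-12.4   -2.17  37.95] M [-0.6   3.05  0.  ] w 0.0136 q [-15.  29.   1. 109.  -1.  42. 129.]
```

>>> apply_moves(
  rot=[
    [0,0,0],
    [0,0,5],
    [0,0,5],
    [0,0,5],
  ],
  dp=[
    [0.2,0.3,0],
    [0,0,0.5],
    [0,0,0.5],
    [0,0,0.5],
  ],
  gripper=[10,10,10,10],
)

```text
t: 16.32
tcp_pos: [0.5525, 0.091, 0.0729]
orientation: [[-0.79, -0.613, 0.005], [-0.613, 0.79, 0.003], [-0.005, -0.001, -1.0]]
force: [-2.3, -0.7, 7.4]
gripper_width: 0.0136
```

```bash
python3 - <<'E'
from ov import *
st()
E
```

```text
t 16.32 tcp [0.5525 0.091  0.0729] yang 127.78 tilt [0.0046 0.0028] F [-2.28 -0.69  7.36] M [-0.14  0.75  0.14] w 0.0136 q [-18.  29.   5. 109.  -4.  42. 117.]
```

>>> apply_moves(
  rot=[
    [0,0.1,5.5],
    [0,0.1,5.5],
    [0,0.1,5.5],
    [0,0,5.5],
    [0,0,5.5],
  ],
  dp=[
    [0,0,0.8],
    [0,0,0.8],
    [0,0,0.8],
    [0,0,0.8],
    [0,0,0.8],
  ],
  gripper=[10,10,10,10,10],
)

```text
t: 16.95
tcp_pos: [0.5526, 0.0916, 0.0728]
orientation: [[-0.986, -0.165, 0.001], [-0.165, 0.986, 0.002], [-0.002, 0.001, -1.0]]
force: [-3.8, -0.8, 12.8]
gripper_width: 0.0139
```

```bash
python3 - <<'E'
from ov import *
st()
d=snapshot('wrist'); cv2.imwrite('pics/w15.png',crop(d['color'],250,200,120,90,6.5))
E
```

```text
t 16.95 tcp [0.5526 0.0916 0.0728] yang 99.5 tilt [0.0014 0.0016] F [-3.79 -0.77 12.82] M [-0.36  1.19  0.2 ] w 0.0139 q [-24.  29.  13. 110.  -9.  42.  94.]
```

View pics/w15.png

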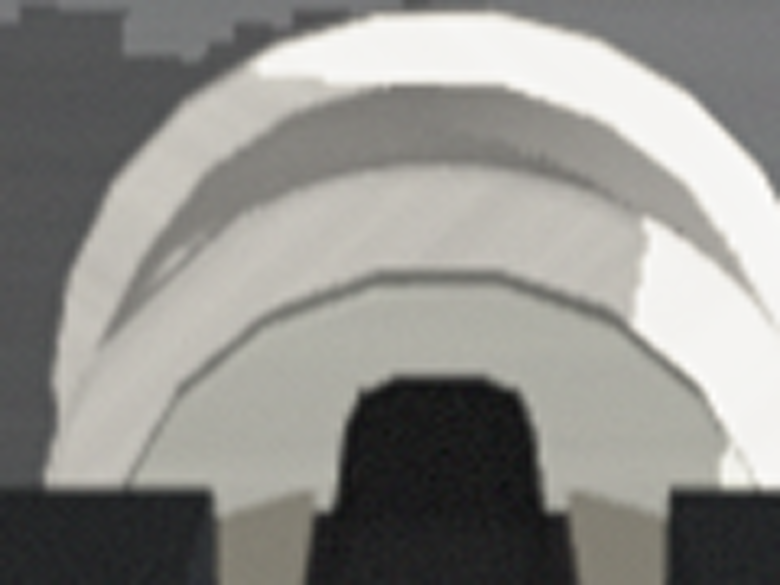

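>>> apply_moves(
  rot=[
    [0,0,5.5],
    [0,0,5.5],
    [0,0,5.5],
    [0,0,5.5],
    [0,0,5.5],
    [0,0,5.5],
  ],
  dp=[
    [0.2,-0.2,0.8],
    [0.2,-0.2,0.8],
    [0.1,0,0.8],
    [0,0,0.8],
    [0,0,0.8],
    [0,0,0.8],
  ],
  gripper=[10,10,10,10,10,10],
)

```text
t: 17.75
tcp_pos: [0.5528, 0.0917, 0.0728]
orientation: [[-0.909, 0.417, 0.004], [0.417, 0.909, 0.004], [-0.002, 0.005, -1.0]]
force: [-4.5, -0.4, 14.0]
gripper_width: 0.0136
```

```bash
python3 - <<'E'
from ov import *
st()
E
```

```text
t 17.75 tcp [0.5528 0.0917 0.0728] yang 65.38 tilt [0.004  0.0037] F [-4.46 -0.4  13.96] M [-0.41  1.25  0.28] w 0.0136 q [-31.  30.  22. 110. -17.  42.  67.]
```

>>> apply_moves(
  rot=[
    [0,0,3],
    [0,0,3],
    [0,0,3],
  ],
  dp=[
    [0,0,0.8],
    [0,0,0.8],
    [0,0,0.8],
  ],
  gripper=[10,10,10],
)

```text
t: 18.12
tcp_pos: [0.5528, 0.0916, 0.0728]
orientation: [[-0.831, 0.557, 0.005], [0.557, 0.831, 0.004], [-0.001, 0.006, -1.0]]
force: [-3.9, -0.1, 14.7]
gripper_width: 0.0132
```

```bash
python3 - <<'E'
from ov import *
st()
E
```

```text
t 18.12 tcp [0.5528 0.0916 0.0728] yang 56.16 tilt [0.0046 0.0044] F [-3.94 -0.12 14.65] M [-0.43  1.32  0.36] w 0.0132 q [-32.  30.  25. 111. -19.  43.  59.]
```

>>> apply_moves(
  rot=[
    [0,0,3],
    [0,0,3],
  ],
  dp=[
    [0,0,0.8],
    [0,0,0.8],
  ],
  gripper=[10,10],
)

```text
t: 18.38
tcp_pos: [0.553, 0.0918, 0.0728]
orientation: [[-0.768, 0.641, 0.005], [0.641, 0.768, 0.005], [-0.001, 0.007, -1.0]]
force: [-4.5, -1.7, 13.3]
gripper_width: 0.0139
```

```bash
python3 - <<'E'
from ov import *
st()
d=snapshot('wrist'); cv2.imwrite('pics/w16.png',crop(d['color'],250,200,120,90,6.5))
cv2.imwrite('pics/t16.png',crop(snapshot('top')['color'],170,160,140,105,5.7))
E
```

```text
t 18.38 tcp [0.553  0.0918 0.0728] yang 50.17 tilt [0.0052 0.0047] F [-4.5  -1.74 13.29] M [-0.47  1.24  1.09] w 0.0139 q [-34.  31.  26. 111. -20.  43.  55.]
```

View pics/w16.png

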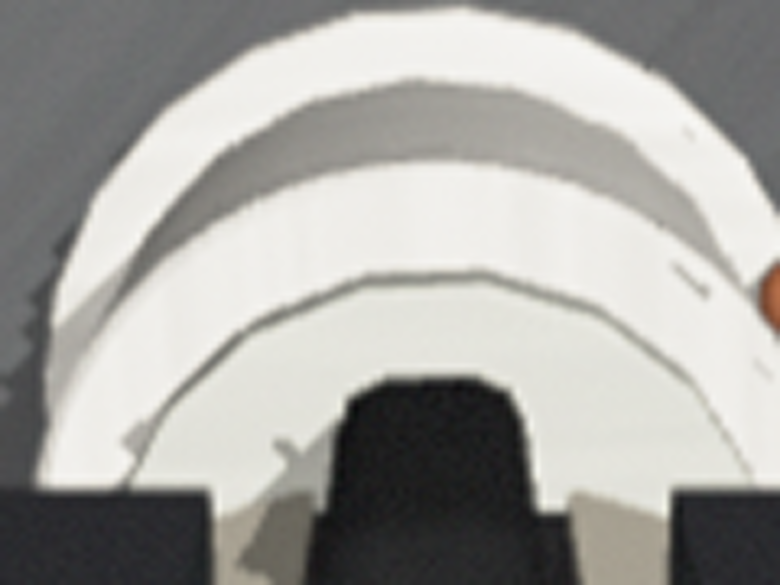

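View pics/t16.png

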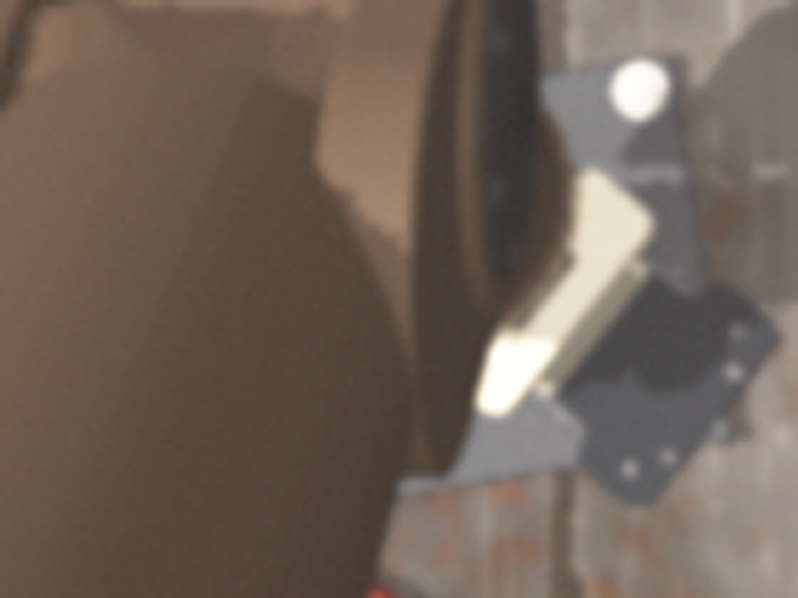

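>>> apply_moves(
  rot=[
    [0,0,2],
    [0,0,2],
  ],
  dp=[
    [0,0,0.8],
    [0,0,0.8],
  ],
  gripper=[10,10],
  grip_force=60,
)

```text
t: 18.73
tcp_pos: [0.5531, 0.0919, 0.0728]
orientation: [[-0.724, 0.689, 0.006], [0.689, 0.724, 0.004], [-0.001, 0.007, -1.0]]
force: [-5.6, -1.3, 14.3]
gripper_width: 0.014
```

```bash
python3 - <<'E'
from ov import *
st()
ov('pics/ov5.png',(.5511,.0913,.06),53.2,(250,200,120,100),6.5,off=(-.0007,.0009,0),dth=0)
for i in range(8): snapshot('wrist')
st()
E
```

```text
t 18.73 tcp [0.5531 0.0919 0.0728] yang 46.42 tilt [0.0057 0.0043] F [-5.55 -1.34 14.26] M [-0.57  1.31  1.43] w 0.014 q [-34.  31.  28. 111. -21.  43.  52.]
t 18.77 tcp [0.5532 0.0919 0.0728] yang 46.33 tilt [0.0057 0.0043] F [-5.42 -1.32 14.79] M [-0.49  1.31  1.47] w 0.0137 q [-34.  31.  28. 111. -21.  43.  51.]
t 19.18 tcp [0.5532 0.0919 0.0728] yang 46.47 tilt [0.0058 0.0043] F [-3.62 -0.58 13.53] M [-0.53  1.22  1.34] w 0.0141 q [-34.  31.  28. 111. -21.  43.  52.]
```

View pics/ov5_r.png

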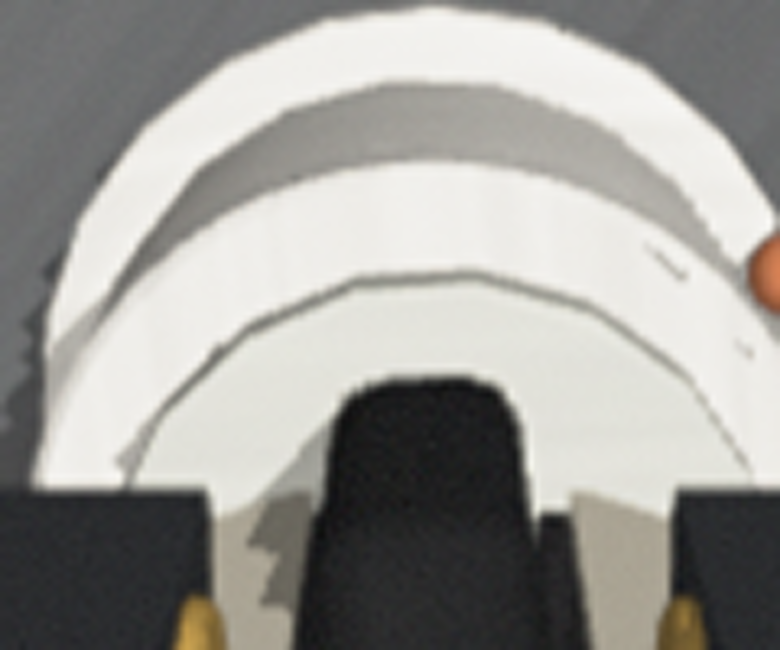

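```bash
python3 - <<'E'
from ov import *
for i in range(3):
    for i in range(6): snapshot('top')
    st()
e=snapshot('scene'); cv2.imwrite('pics/s17.png',e['color'])
E
```

```text
t 19.48 tcp [0.5542 0.0924 0.073 ] yang 46.41 tilt [0.0078 0.0052] F [-1.85 -0.16 12.79] M [-0.01  0.21  0.34] w 0.0138 q [-34.  31.  28. 111. -21.  43.  52.]
t 19.77 tcp [0.5543 0.0924 0.073 ] yang 46.37 tilt [0.008  0.0053] F [-2.18  1.47 11.65] M [-0.03  0.22  0.33] w 0.0135 q [-34.  31.  28. 111. -21.  43.  52.]
t 20.07 tcp [0.5543 0.0923 0.073 ] yang 46.37 tilt [0.008  0.0052] F [-2.18  0.66 10.5 ] M [-0.07  0.19  0.35] w 0.0136 q [-34.  31.  28. 111. -21.  43.  52.]
```

View pics/s17.png

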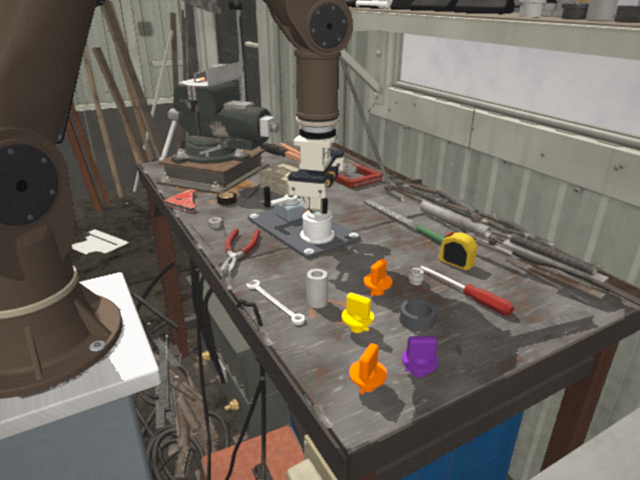

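The moment dropped from 1.3 to 0.35 N m and the TCP shifted about 1 mm, so the plug may have slipped in the grip. I'll look at it.

```bash
python3 - <<'E'
from ov import *
d=snapshot('wrist'); cv2.imwrite('pics/w18.png',crop(d['color'],240,200,140,160,5))
E
```

```text
(no output)
```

View pics/w18.png

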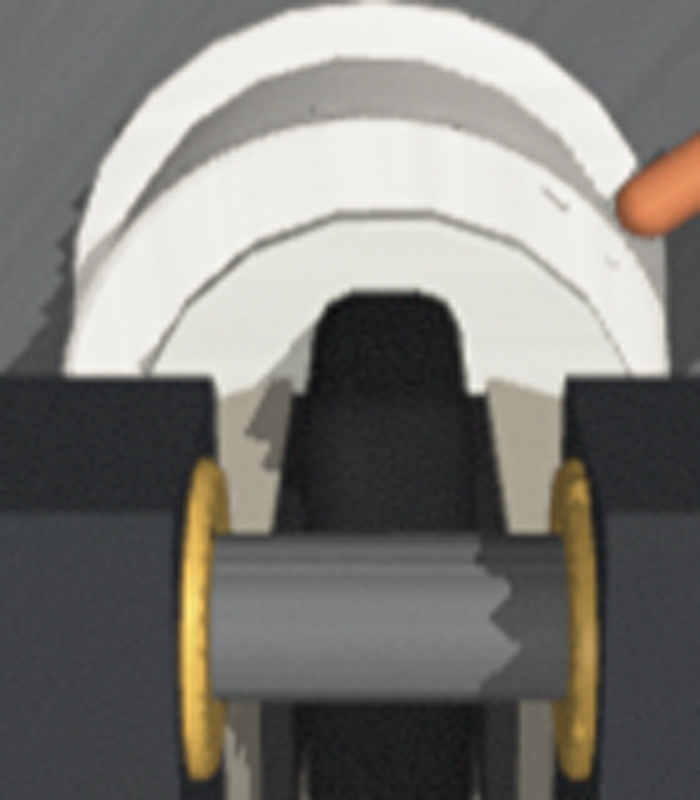

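```bash
python3 - <<'E'
from ov import *
d=snapshot('wrist'); b=crop(d['color'],250,200,120,90,6.5); st()
a=[cv2.imread('pics/'+n) for n in('w15.png','w16.png')]+[cv2.imread('pics/ov5_r.png')[:585],b]
t=np.vstack([np.hstack(a[:2]),np.hstack(a[2:])]); cv2.imwrite('pics/cmp.png',cv2.resize(t,None,fx=.51,fy=.51,interpolation=cv2.INTER_AREA))
E
```

```text
t 20.23 tcp [0.5543 0.0923 0.073 ] yang 46.37 tilt [0.008  0.0052] F [-0.66  0.59 11.59] M [0.   0.2  0.37] w 0.0136 q [-34.  31.  28. 111. -21.  43.  52.]
```

View pics/cmp.png

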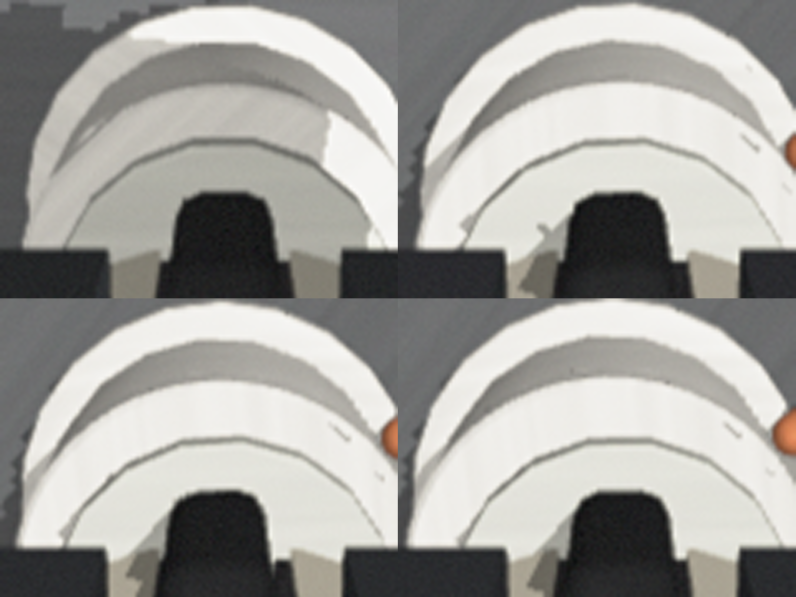

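```bash
cat > ov6.py <<'E'
from h import *
def go(name,S,off,box=(240,200,140,90),k=5.6):
    d=snapshot('wrist'); s=get_state(); p=np.array(s['tcp_pos']);R=np.array(s['orientation'])
    C=lambda P:((proj(d,P)-[box[0],box[1]]+.5)*k-.5)
    im=crop(d['color'],*box,k); a=np.linspace(0,2*np.pi,72)
    def draw(P,col): cv2.polylines(im,[C(P).round().astype(int)],True,col,1)
    S=np.array(S)
    draw([S+.032*np.array([np.cos(t),np.sin(t),0]) for t in a],(0,0,255))
    f=lambda x,y,h: p+R@(np.array([x,y,h])+np.array(off))
    draw([f(.026*np.cos(t),.026*np.sin(t),.0069) for t in a],(0,200,0))
    draw([f(.026*np.cos(t),.026*np.sin(t),.0129) for t in a],(0,200,0))
    draw([f(.02*i,.007*j,-.0291) for i,j in((-1,-1),(-1,1),(1,1),(1,-1))],(255,0,0))
    cv2.imwrite(name,im); st()
    print('plug', (p+R@(np.array([0,0,.0069])+np.array(off))).round(4))
E
python3 -c "
from ov6 import *
go('pics/ov6.png',(.5511,.0913,.06),(-.0007,.0009,0))"
```

```text
t 20.27 tcp [0.5543 0.0923 0.073 ] yang 46.37 tilt [0.008  0.0052] F [-0.8   0.38 11.35] M [-0.06  0.22  0.34] w 0.0135 q [-34.  31.  28. 111. -21.  43.  52.]
plug [0.5555 0.0925 0.0661]
```

View pics/ov6.png

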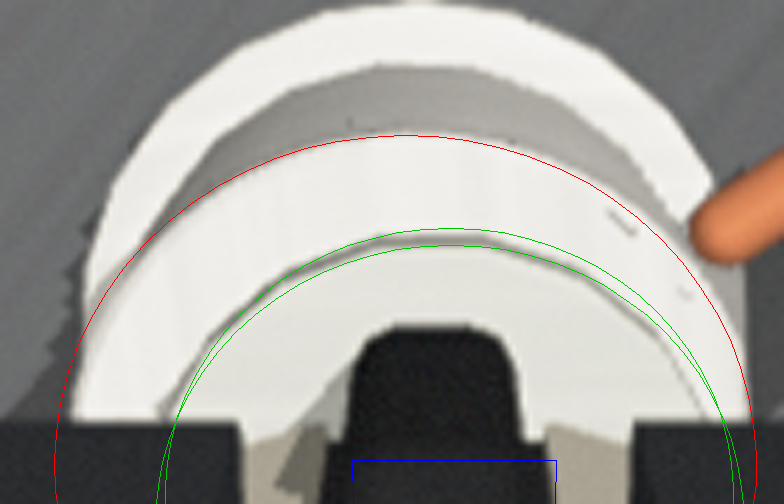

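The plug has drifted about 3 mm off the socket axis, because each row re-references the measured pose. That explains the twisting past nominal. I'll back off some of the turn, recentre while still pressed, and turn again.

```bash
python3 - <<'E'
from h import *
plan([((.5515,.0907,.0725),66,4)])
E
```

```text
rot [[0.1, 0.1, -4.9], [0.1, 0.1, -4.9], [0.1, 0.1, -4.9], [0.1, 0.1, -4.9]]
dp [[0.2, -0.8, 0.1], [0.3, -0.8, 0.1], [0.4, -0.7, 0.1], [0.4, -0.7, 0.1]]
```

>>> apply_moves(
  rot=[
    [0.1,0.1,-4.9],
    [0.1,0.1,-4.9],
    [0.1,0.1,-4.9],
    [0.1,0.1,-4.9],
    [0,0,0],
  ],
  dp=[
    [0.3,-1,0.6],
    [0.4,-1,0.6],
    [0.5,-1,0.6],
    [0.5,-1,0.6],
    [0,0,0.8],
  ],
  gripper=[10,10,10,10,10],
)

```text
t: 20.9
tcp_pos: [0.5543, 0.0922, 0.073]
orientation: [[-0.917, 0.398, 0.006], [0.398, 0.917, 0.008], [-0.003, 0.01, -1.0]]
force: [-7.0, -1.1, 16.8]
gripper_width: 0.0136
```

```bash
python3 - <<'E'
from ov6 import *
go('pics/ov7.png',(.5511,.0913,.06),(-.0007,.0009,0))
plan([((.5515,.0907,.0725),62,1)])
E
```

```text
t 20.95 tcp [0.5543 0.0922 0.073 ] yang 66.48 tilt [0.0064 0.0077] F [-4.84 -0.39 13.  ] M [ 0.17  0.96 -0.06] w 0.0135 q [-30.  30.  22. 110. -17.  42.  68.]
plug [0.5553 0.0928 0.0662]
rot [[0.6, 0.1, 4.5]]
dp [[2.0, -2.5, 0.5]]
```

View pics/ov7.png

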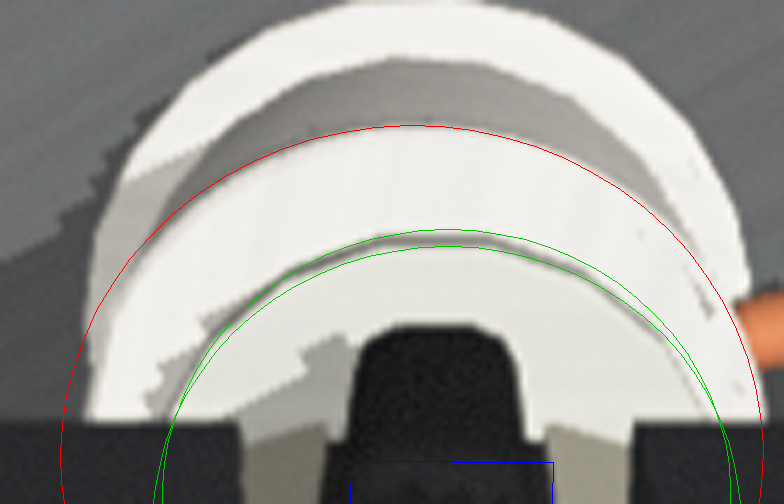

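>>> apply_moves(
  rot=[
    [0.3,0.2,0],
    [0.2,0.1,0],
    [0,0,0],
  ],
  dp=[
    [2,-2.5,-0.3],
    [2,-2.5,0],
    [0.5,-0.5,0.2],
  ],
  gripper=[10,10,10],
)

```text
t: 21.32
tcp_pos: [0.5541, 0.0925, 0.0735]
orientation: [[-0.918, 0.397, 0.01], [0.397, 0.918, 0.005], [-0.008, 0.009, -1.0]]
force: [-2.3, -1.2, 4.1]
gripper_width: 0.0139
```

```bash
python3 - <<'E'
from ov6 import *
go('pics/ov8.png',(.5511,.0913,.06),(-.0007,.0009,0))
plan([((.5515,.0907,.0725),62,1)])
E
```

```text
t 21.38 tcp [0.5541 0.0924 0.0735] yang 66.6 tilt [0.0104 0.005 ] F [ 2.46  2.67 -1.27] M [ 0.51 -0.78  0.01] w 0.0133 q [-31.  30.  22. 110. -16.  42.  67.]
plug [0.5551 0.093  0.0667]
rot [[0.5, 0.4, 4.6]]
dp [[1.7, -2.6, 1.0]]
```

View pics/ov8.png

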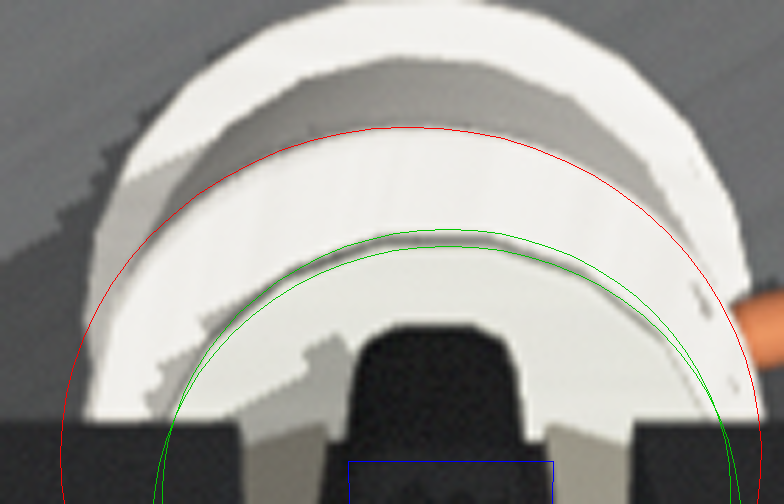

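>>> apply_moves(
  rot=[
    [0.2,0.2,3],
    [0.2,0.2,3],
    [0,0,2.5],
  ],
  dp=[
    [1,-1.4,0.6],
    [1,-1.4,0.8],
    [1,-1.4,0.8],
  ],
  gripper=[10,10,10],
)

```text
t: 21.75
tcp_pos: [0.5541, 0.093, 0.0734]
orientation: [[-0.849, 0.528, 0.01], [0.528, 0.849, 0.005], [-0.006, 0.01, -1.0]]
force: [2.3, 2.0, 4.6]
gripper_width: 0.0139
```

```bash
python3 - <<'E'
from ov6 import *
st()
E
```

```text
t 21.75 tcp [0.5541 0.093  0.0734] yang 58.12 tilt [0.01  0.005] F [2.26 1.99 4.58] M [ 0.24 -0.83  0.58] w 0.0139 q [-32.  30.  24. 111. -18.  42.  61.]
```

>>> apply_moves(
  rot=[
    [0,0,1.5],
    [0,0,1],
  ],
  dp=[
    [0.5,-0.8,1],
    [0.5,-0.8,1],
  ],
  gripper=[10,10],
)

```text
t: 22.0
tcp_pos: [0.5541, 0.0928, 0.0732]
orientation: [[-0.825, 0.564, 0.014], [0.564, 0.825, 0.006], [-0.008, 0.013, -1.0]]
force: [-1.6, 1.9, 12.0]
gripper_width: 0.0137
```

```bash
python3 - <<'E'
from ov6 import *
st()
go('pics/ov9.png',(.5511,.0913,.06),(-.0007,.0009,0))
E
```

```text
t 22.0 tcp [0.5541 0.0928 0.0732] yang 55.64 tilt [0.0139 0.006 ] F [-1.63  1.86 12.05] M [ 0.14 -0.03  0.53] w 0.0137 q [-33.  30.  25. 111. -19.  42.  59.]
t 22.05 tcp [0.5541 0.0928 0.0732] yang 55.6 tilt [0.0139 0.006 ] F [-0.93  0.9  10.34] M [ 0.12 -0.14  0.61] w 0.0139 q [-33.  30.  25. 111. -19.  42.  59.]
plug [0.5553 0.0932 0.0663]
```

View pics/ov9.png

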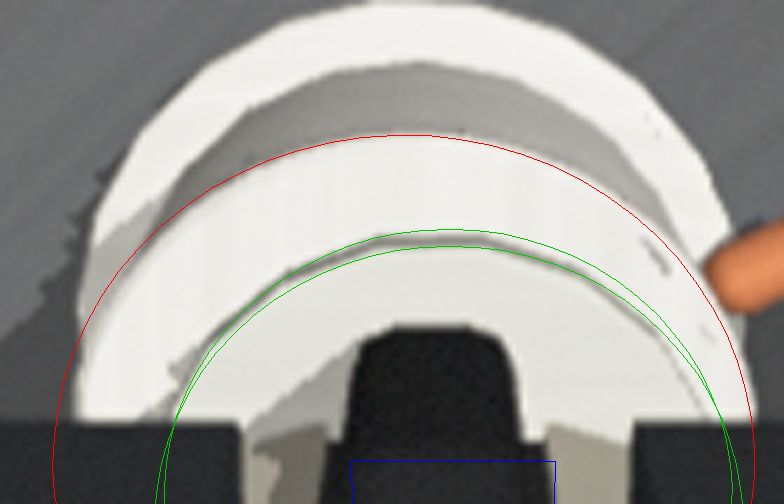

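>>> apply_moves(
  rot=[
    [0,0,-4],
    [0.3,0.3,-3],
    [0.3,0.3,0],
    [0,0,0],
  ],
  dp=[
    [0,0,0],
    [3,-4,0],
    [3,-4,0.3],
    [3,-4,0.3],
  ],
  gripper=[10,10,10,10],
)

```text
t: 22.55
tcp_pos: [0.5536, 0.0922, 0.0747]
orientation: [[-0.891, 0.454, 0.026], [0.455, 0.891, 0.008], [-0.019, 0.018, -1.0]]
force: [15.2, 6.1, -13.1]
gripper_width: 0.014
```

```bash
python3 - <<'E'
from ov6 import *
go('pics/ov10.png',(.5511,.0913,.06),(-.0007,.0009,0))
E
```

```text
t 22.6 tcp [0.5536 0.0923 0.0748] yang 62.98 tilt [0.0261 0.0079] F [ 14.16   7.39 -10.04] M [ 1.79 -3.36  0.16] w 0.0135 q [-31.  29.  23. 111. -17.  41.  65.]
plug [0.5548 0.0928 0.068 ]
```

View pics/ov10.png

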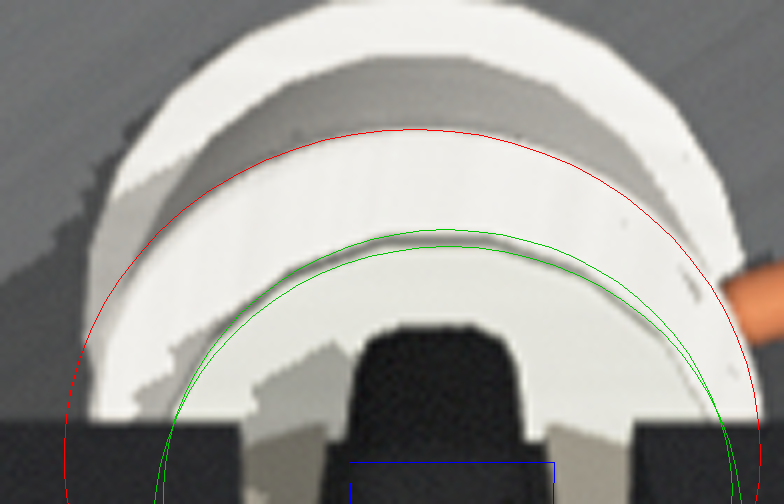

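```bash
python3 - <<'E'
from h import *
from scipy.optimize import least_squares
d=snapshot('wrist'); s=get_state(); st()
R=np.array(s['orientation']);p=np.array(s['tcp_pos'])
# points picked in ov10 (crop 240,200 k5.6)
f=lambda x,y,z: back(d,240+(x+.5)/5.6-.5,200+(y+.5)/5.6-.5,z)[:2]
lip=[(95,415),(105,350),(135,275),(190,205),(270,152),(340,132),(430,128),(520,140),(620,190),(690,245)]
fl=[(168,415),(220,325),(290,270),(385,236),(490,236),(580,265),(655,325),(703,415)]
def fit(P,r=None):
    P=np.array(P)
    if r: g=lambda q:np.hypot(*(P-q[:2]).T)-r; q=least_squares(g,P.mean(0)-[0,0],loss='soft_l1',f_scale=.0005)
    else: g=lambda q:np.hypot(*(P-q[:2]).T)-q[2]; q=least_squares(g,[*P.mean(0),.03],loss='soft_l1',f_scale=.0005)
    return q.x.round(4),np.abs(q.fun).max().round(4)
L=[f(*q,.06) for q in lip];F=[f(*q,.062) for q in fl]
print('lip',fit(L),fit(L,.032));print('fl',fit(F),fit(F,.026))
o=fit(F)[0][:2]-fit(L)[0][:2];print('offset world mm',o*1000,'tool',R[:2,:2].T@o*1000, 'tcp',p)
b=cv2.Rodrigues(np.array(d['rvec'],float))[0];print('cam axis in tool',R.T@b[2])
cv2.imwrite('pics/w19.png',d['color'])
E
```

```text
t 22.65 tcp [0.5536 0.0923 0.0749] yang 62.98 tilt [0.0258 0.0078] F [ 13.18   7.36 -10.03] M [ 1.77 -3.31  0.13] w 0.0138 q [-31.  29.  23. 111. -17.  41.  65.]
lip (array([0.549 , 0.093 , 0.0299]), np.float64(0.0007)) (array([0.5515, 0.0924]), np.float64(0.0014))
fl (array([0.5541, 0.0921, 0.0256]), np.float64(0.0001)) (array([0.5545, 0.0919]), np.float64(0.0004))
offset world mm [ 5.1 -0.9] tool [-4.95064503  1.51514384] tcp [0.55356965 0.09226801 0.07487727]
cam axis in tool [-0.2502083   0.0010569   0.96819145]
```

View pics/w19.png

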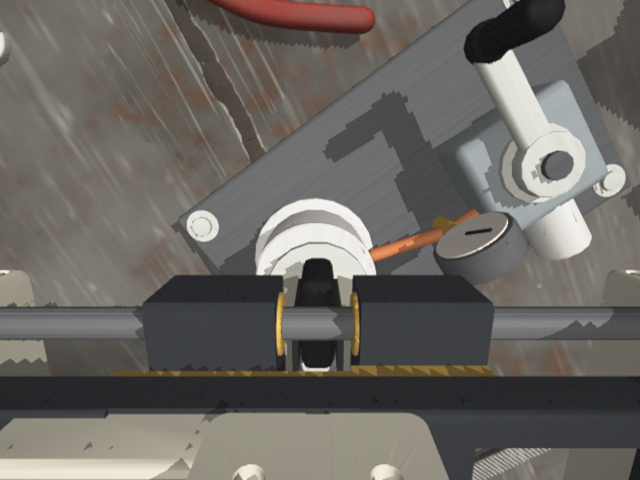

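```bash
python3 - <<'E'
from h import *
plan([((.552,.0908,.0732),64,1)])
E
```

```text
rot [[1.1, 1.1, -1.0]]
dp [[0.8, -2.1, 1.6]]
```

>>> apply_moves(
  rot=[
    [1.1,1.1,-1],
    [0.5,0.5,0],
    [0.3,0.3,0],
  ],
  dp=[
    [0.8,-2.1,1.6],
    [1,-2,0.6],
    [1,-2,0.6],
  ],
  gripper=[10,10,10],
)

```text
t: 23.02
tcp_pos: [0.5543, 0.0924, 0.0752]
orientation: [[-0.899, 0.437, -0.008], [0.437, 0.899, -0.002], [0.006, -0.005, -1.0]]
force: [4.4, 4.3, -0.9]
gripper_width: 0.0136
```

```bash
python3 - <<'E'
from h import *
st()
plan([((.552,.0908,.0732),64,1)])
E
```

```text
t 23.02 tcp [0.5543 0.0924 0.0752] yang 64.09 tilt [-0.0076 -0.0015] F [ 4.38  4.3  -0.95] M [ 1.38 -1.68 -0.04] w 0.0136 q [-31.  30.  23. 109. -16.  44.  65.]
rot [[-0.3, -0.4, 0.1]]
dp [[1.4, -2.5, 2.1]]
```

>>> apply_moves(
  rot=[
    [-0.3,-0.4,0],
    [0,0,0],
  ],
  dp=[
    [0,0,1.2],
    [1,-2,0.2],
  ],
  gripper=[10,10],
)

```text
t: 23.28
tcp_pos: [0.5541, 0.0923, 0.0752]
orientation: [[-0.899, 0.437, 0.005], [0.437, 0.899, 0.002], [-0.003, 0.004, -1.0]]
force: [9.7, 6.2, -10.4]
gripper_width: 0.0137
```

```bash
python3 - <<'E'
from h import *
st()
plan([((.552,.0908,.0738),64,1)])
E
```

```text
t 23.27 tcp [0.5541 0.0923 0.0752] yang 64.09 tilt [0.0046 0.0023] F [  9.73   6.23 -10.39] M [ 1.83 -2.51  0.03] w 0.0137 q [-31.  30.  23. 110. -17.  43.  65.]
rot [[0.2, 0.2, 0.1]]
dp [[1.3, -2.3, 1.4]]
```

>>> apply_moves(
  rot=[
    [0,0,0],
    [0,0,0],
  ],
  dp=[
    [0,0,1],
    [0,0,1],
  ],
  gripper=[10,10],
)

```text
t: 23.52
tcp_pos: [0.5542, 0.0924, 0.0749]
orientation: [[-0.899, 0.438, 0.005], [0.438, 0.899, 0.004], [-0.003, 0.006, -1.0]]
force: [-4.4, 0.8, 19.2]
gripper_width: 0.0134
```

```bash
python3 - <<'E'
from h import *
st()
E
```

```text
t 23.52 tcp [0.5542 0.0924 0.0749] yang 64.05 tilt [0.0054 0.0037] F [-4.41  0.79 19.19] M [ 0.25  0.7  -0.06] w 0.0134 q [-31.  30.  23. 110. -17.  43.  65.]
```

>>> apply_moves(
  rot=[
    [0,0,3],
    [0,0,3],
  ],
  dp=[
    [0,0,0.6],
    [0,0,0.6],
  ],
  gripper=[10,10],
)

```text
t: 23.78
tcp_pos: [0.5542, 0.093, 0.075]
orientation: [[-0.848, 0.53, 0.006], [0.53, 0.848, 0.005], [-0.002, 0.007, -1.0]]
force: [-0.6, 2.1, 7.9]
gripper_width: 0.0137
```

```bash
python3 - <<'E'
from ov6 import *
go('pics/ov11.png',(.5511,.0913,.06),(-.0012,.0004,.0021))
E
```

```text
t 23.82 tcp [0.5543 0.0927 0.0749] yang 57.83 tilt [0.0061 0.0048] F [-0.56  0.92  8.25] M [ 0.24 -0.08  0.4 ] w 0.0135 q [-32.  30.  24. 110. -18.  43.  60.]
plug [0.5555 0.0925 0.0659]
```

View pics/ov11.png

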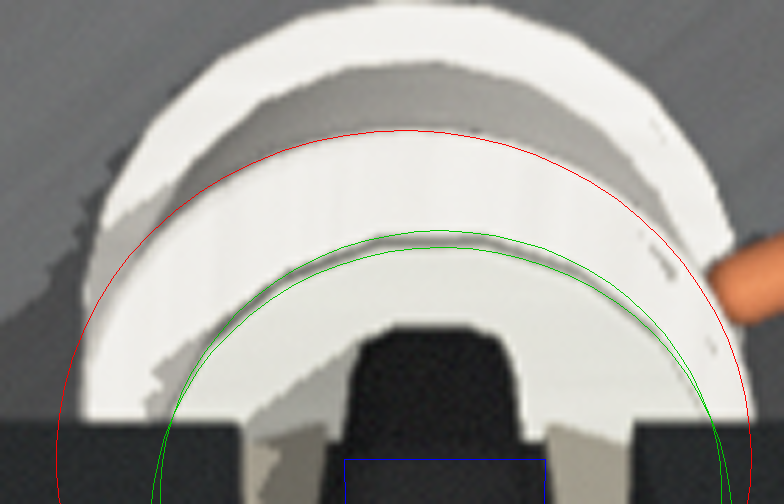

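```bash
python3 - <<'E'
from h import *
e=snapshot('scene'); im=e['color']
a=cv2.imread('pics/s17.png')
b=np.hstack([crop(a,285,180,66,75,6),crop(im,285,180,66,75,6)])
cv2.imwrite('pics/s20.png',b); print(b.shape)
E
```

```text
(450, 792, 3)
```

View pics/s20.png

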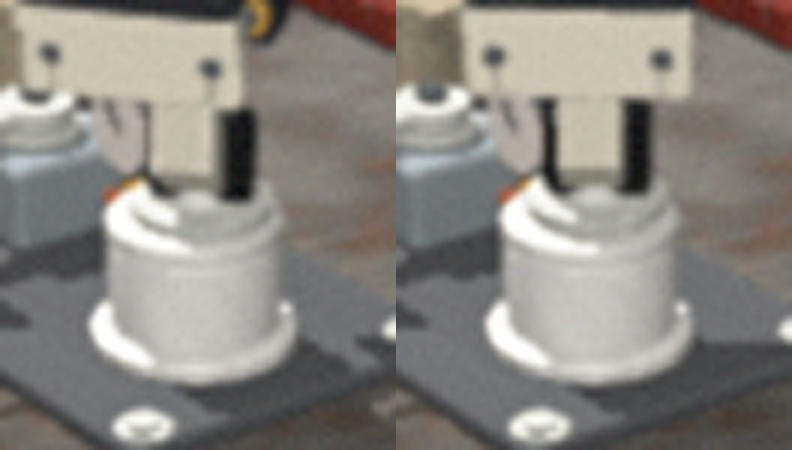

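```bash
python3 - <<'E'
from h import *
d=snapshot('wrist'); b=crop(d['color'],250,200,120,90,6.5); cv2.imwrite('pics/w21.png',b)
a=cv2.imread('pics/w15.png')
cv2.imwrite('pics/cmp2.png',np.hstack([a[200:,180:580],b[200:,180:580]]))
# predicted effect of 2 mm vertical slip
s=get_state();p=np.array(s['tcp_pos']);R=np.array(s['orientation'])
for dz in (0,.002):
    P=[p+R@np.array([x,y,z+dz]) for x,y,z in((.02,-.007,-.0291),(.02,.007,-.0291),(.026,0,.0069),(.02,0,-.0291))]
    print(((proj(d,P)-[250,200]+.5)*6.5-.5).round(1).tolist())
E
```

```text
[[326.3, 524.5], [563.6, 524.6], [444.0, 276.5], [445.0, 524.5]]
[[327.9, 512.8], [561.9, 512.9], [444.0, 269.9], [444.9, 512.9]]
```

View pics/cmp2.png

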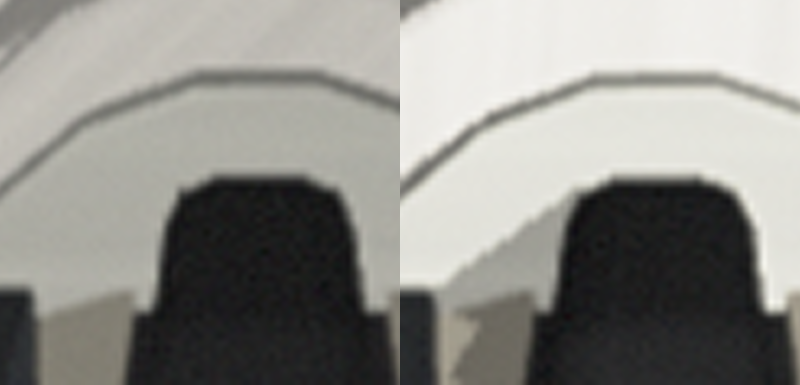

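>>> apply_moves(
  rot=[
    [0,0,-5],
    [0,0,-7],
    [0,0,-7],
    [0,0,-7],
    [0,0,-7],
    [0,0,-7],
  ],
  dp=[
    [0,0,0.3],
    [0,0,0.4],
    [0,0,0.4],
    [0,0,0.4],
    [0,0,0.4],
    [0,0,0.4],
  ],
  gripper=[10,10,10,10,10,10],
)

```text
t: 24.68
tcp_pos: [0.5535, 0.0932, 0.0742]
orientation: [[-0.988, -0.156, 0.006], [-0.155, 0.988, 0.007], [-0.007, 0.006, -1.0]]
force: [-1.4, 8.0, 4.2]
gripper_width: 0.0134
```

```bash
python3 - <<'E'
from ov6 import *
go('pics/ov12.png',(.5511,.0913,.06),(-.0012,.0004,0))
E
```

```text
t 24.73 tcp [0.5534 0.0937 0.0741] yang 99.37 tilt [0.006  0.0076] F [-0.69  2.64  5.65] M [ 0.78 -0.02  0.22] w 0.0139 q [-24.  29.  13. 110. -10.  42.  94.]
plug [0.5545 0.0943 0.0673]
```

View pics/ov12.png

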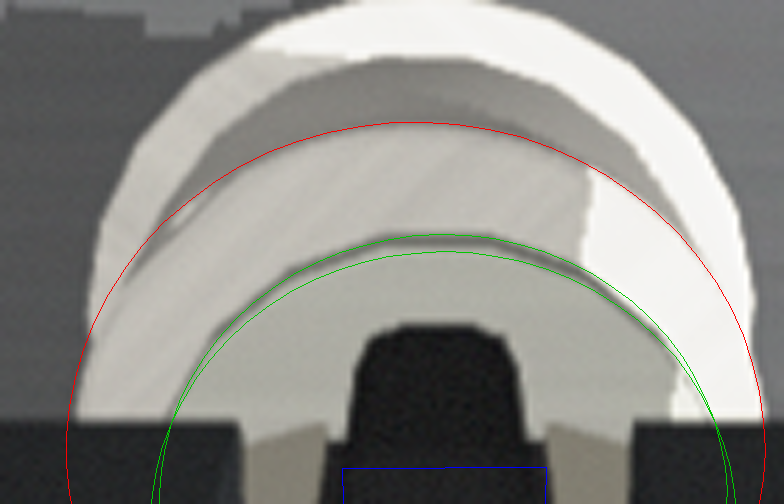

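>>> apply_moves(
  rot=[
    [0,0,-7],
    [0,0,-7],
    [0,0,-7],
    [0,0,-7],
    [0,0,-7],
    [0,0,-7],
  ],
  dp=[
    [1,-0.5,0.4],
    [1,-0.5,0.4],
    [0.8,-0.5,0.4],
    [0.5,0,0.4],
    [0.5,0,0.4],
    [0.5,0,0.4],
  ],
  gripper=[10,10,10,10,10,10],
)

```text
t: 25.48
tcp_pos: [0.5515, 0.0924, 0.0733]
orientation: [[-0.608, -0.794, 0.01], [-0.794, 0.608, 0.011], [-0.015, -0.002, -1.0]]
force: [-0.1, 2.2, 5.1]
gripper_width: 0.0135
```

```bash
python3 - <<'E'
from ov6 import *
go('pics/ov13.png',(.5511,.0913,.06),(-.0012,.0004,0))
E
```

```text
t 25.52 tcp [0.5514 0.0923 0.0733] yang 142.91 tilt [0.0104 0.011 ] F [0.95 1.21 4.78] M [ 0.48 -0.03  0.03] w 0.0136 q [-15.  29.   1. 110.  -1.  41. 129.]
plug [0.5519 0.0936 0.0664]
```

View pics/ov13.png

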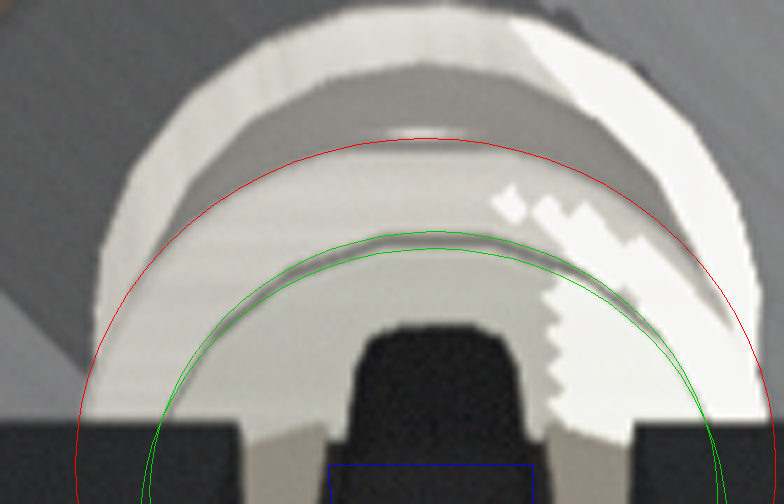

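```bash
cat >> h.py <<'E'
def turnplan(yaws,z=.0725,C=(.5521,.0917),ox=-.0012):
    W=[]
    for y in yaws:
        R=Rdown(y); W.append(((C[0]-R[0,0]*ox,C[1]-R[1,0]*ox,z),y,1))
    st(); plan(W); print([np.round(w[0],4).tolist() for w in W])
E
python3 -c "
from h import *
turnplan([143,143,138,133,128])"
```

```text
t 25.52 tcp [0.5514 0.0923 0.0733] yang 142.91 tilt [0.0104 0.011 ] F [0.95 1.21 4.78] M [ 0.48 -0.03  0.03] w 0.0136 q [-15.  29.   1. 110.  -1.  41. 129.]
rot [[-0.1, 0.9, -0.1], [-0.0, -0.0, 0.0], [-0.0, -0.0, 5.0], [-0.0, -0.0, 5.0], [-0.0, -0.0, 5.0]]
dp [[1.3, -0.9, 0.8], [0.0, 0.0, 0.0], [-0.0, 0.1, 0.0], [-0.0, 0.1, 0.0], [-0.0, 0.1, 0.0]]
[[0.5514, 0.0907, 0.0725], [0.5514, 0.0907, 0.0725], [0.5513, 0.0908, 0.0725], [0.5512, 0.0909, 0.0725], [0.5512, 0.091, 0.0725]]
```

>>> apply_moves(
  rot=[
    [-0.1,0.9,0],
    [0,0,0],
    [0,0,0],
  ],
  dp=[
    [1.3,-0.9,0],
    [0.5,-0.3,0.5],
    [0,0,0.6],
  ],
  gripper=[10,10,10],
)

```text
t: 25.9
tcp_pos: [0.5515, 0.0911, 0.0728]
orientation: [[-0.607, -0.795, -0.001], [-0.795, 0.607, -0.0], [0.001, 0.001, -1.0]]
force: [-2.4, 1.7, 15.7]
gripper_width: 0.0136
```

```bash
python3 -c "
from h import *
turnplan([138,133,128])"
```

```text
t 25.9 tcp [0.5515 0.0911 0.0728] yang 142.61 tilt [-0.0007 -0.0001] F [-2.43  1.68 15.74] M [ 0.32  0.65 -0.01] w 0.0136 q [-16.  29.   1. 109.  -1.  42. 128.]
rot [[0.0, -0.0, 4.6], [0.0, -0.0, 5.0], [0.0, -0.0, 5.0]]
dp [[0.3, -0.0, 0.3], [-0.0, 0.1, 0.0], [-0.0, 0.1, 0.0]]
[[0.5513, 0.0908, 0.0725], [0.5512, 0.0909, 0.0725], [0.5512, 0.091, 0.0725]]
```

>>> apply_moves(
  rot=[
    [0,0,5],
    [0,0,5],
    [0,0,5],
    [0,0,5],
  ],
  dp=[
    [0.4,0.1,0.3],
    [0.3,0.2,0.4],
    [0.3,0.1,0.4],
    [0.3,0.1,0.4],
  ],
  gripper=[10,10,10,10],
)

```text
t: 26.4
tcp_pos: [0.5513, 0.0908, 0.0728]
orientation: [[-0.85, -0.526, 0.002], [-0.526, 0.85, -0.0], [-0.002, -0.001, -1.0]]
force: [0.3, 2.2, 8.7]
gripper_width: 0.0136
```

```bash
python3 -c "
from h import *
turnplan([118,113,108,103])"
```

```text
t 26.4 tcp [0.5513 0.0908 0.0728] yang 121.75 tilt [ 0.0019 -0.0001] F [0.32 2.16 8.72] M [0.76 0.23 0.09] w 0.0136 q [-20.  29.   7. 110.  -5.  42. 111.]
rot [[-0.1, 0.1, 3.8], [0.0, 0.0, 5.0], [0.0, 0.0, 5.0], [0.0, -0.0, 5.0]]
dp [[0.1, 0.5, 0.3], [-0.0, 0.1, -0.0], [-0.0, 0.1, -0.0], [-0.0, 0.1, 0.0]]
[[0.551, 0.0911, 0.0725], [0.551, 0.0912, 0.0725], [0.551, 0.0913, 0.0725], [0.5509, 0.0914, 0.0725]]
```

Now it is tracking well: centred, low lateral force, 9 N down. I'll keep turning.

>>> apply_moves(
  rot=[
    [0,0,5],
    [0,0,5],
    [0,0,5],
    [0,0,5],
    [0,0,5],
  ],
  dp=[
    [0.3,0.3,0.5],
    [0.2,0.2,0.5],
    [0.2,0.1,0.5],
    [0.2,0.1,0.5],
    [0.2,0.1,0.5],
  ],
  gripper=[10,10,10,10,10],
)

```text
t: 27.02
tcp_pos: [0.5511, 0.0912, 0.0729]
orientation: [[-0.995, -0.097, 0.005], [-0.097, 0.995, -0.0], [-0.005, -0.001, -1.0]]
force: [-0.0, 2.2, 9.9]
gripper_width: 0.0138
```

```bash
python3 -c "
from h import *
turnplan([92,87,82,77])"
```

```text
t 27.02 tcp [0.5511 0.0912 0.0729] yang 95.59 tilt [ 0.0048 -0.0003] F [-0.02  2.19  9.85] M [0.63 0.29 0.26] w 0.0138 q [-25.  29.  14. 110. -10.  42.  90.]
rot [[-0.0, 0.3, 3.6], [-0.0, -0.0, 5.0], [-0.0, -0.0, 5.0], [-0.0, -0.0, 5.0]]
dp [[0.2, 0.4, 0.4], [-0.0, 0.1, 0.0], [-0.0, 0.1, 0.0], [-0.0, 0.1, 0.0]]
[[0.5509, 0.0917, 0.0725], [0.5509, 0.0918, 0.0725], [0.5509, 0.0919, 0.0725], [0.5509, 0.092, 0.0725]]
```

>>> apply_moves(
  rot=[
    [0,0.3,5],
    [0,0,5],
    [0,0,5],
    [0,0,5],
    [0,0,5],
  ],
  dp=[
    [0.2,0.4,0.5],
    [0.2,0.2,0.5],
    [0.2,0.1,0.5],
    [0.2,0.1,0.5],
    [0.2,0.1,0.5],
  ],
  gripper=[10,10,10,10,10],
)

```text
t: 27.65
tcp_pos: [0.5512, 0.0919, 0.0728]
orientation: [[-0.936, 0.352, 0.002], [0.352, 0.936, -0.001], [-0.002, -0.0, -1.0]]
force: [-0.7, 3.1, 10.3]
gripper_width: 0.0137
```

```bash
python3 -c "
from h import *
turnplan([68,65])"
```

```text
t 27.65 tcp [0.5512 0.0919 0.0728] yang 69.42 tilt [ 0.002  -0.0012] F [-0.74  3.09 10.28] M [0.53 0.16 0.24] w 0.0137 q [-30.  30.  21. 110. -15.  42.  69.]
rot [[-0.0, 0.1, 1.4], [-0.0, 0.0, 3.0]]
dp [[0.3, 0.2, 0.3], [-0.0, 0.1, -0.0]]
[[0.551, 0.0921, 0.0725], [0.551, 0.0922, 0.0725]]
```

Still centred at yaw 69.4. The nominal stop is near 59, so I'll take small steps from here.

>>> apply_moves(
  rot=[
    [0,0.1,3],
    [0,0,3],
  ],
  dp=[
    [0.3,0.1,0.5],
    [0.2,0.1,0.5],
  ],
  gripper=[10,10],
)

```text
t: 27.9
tcp_pos: [0.5513, 0.0921, 0.0728]
orientation: [[-0.891, 0.453, 0.001], [0.453, 0.891, -0.001], [-0.002, -0.0, -1.0]]
force: [-0.8, 2.1, 10.3]
gripper_width: 0.0136
```

```bash
python3 -c "
from h import *
st()"
```

```text
t 27.9 tcp [0.5513 0.0921 0.0728] yang 63.05 tilt [ 0.0015 -0.0009] F [-0.84  2.11 10.35] M [0.46 0.25 0.28] w 0.0136 q [-31.  30.  23. 110. -17.  43.  64.]
```

>>> apply_moves(
  rot=[
    [0,0,2],
    [0,0,2],
  ],
  dp=[
    [0.2,0,0.5],
    [0.2,0,0.5],
  ],
  gripper=[10,10],
)

```text
t: 28.15
tcp_pos: [0.5513, 0.0922, 0.0728]
orientation: [[-0.855, 0.518, 0.002], [0.518, 0.855, -0.001], [-0.003, 0.0, -1.0]]
force: [-0.0, 2.2, 10.3]
gripper_width: 0.0138
```

```bash
python3 -c "
from h import *
st()"
```

```text
t 28.15 tcp [0.5513 0.0922 0.0728] yang 58.77 tilt [ 0.0024 -0.001 ] F [-0.    2.17 10.26] M [0.48 0.23 0.29] w 0.0138 q [-32.  30.  24. 111. -18.  43.  61.]
```

>>> apply_moves(
  rot=[
    [0,0,1.5],
    [0,0,1.5],
  ],
  dp=[
    [0.2,0,0.5],
    [0.2,0,0.5],
  ],
  gripper=[10,10],
)

```text
t: 28.4
tcp_pos: [0.5514, 0.0922, 0.0729]
orientation: [[-0.825, 0.566, 0.003], [0.566, 0.825, -0.001], [-0.003, 0.001, -1.0]]
force: [-0.3, 1.4, 10.0]
gripper_width: 0.0134
```

```bash
python3 -c "
from h import *
st()"
```

```text
t 28.4 tcp [0.5514 0.0922 0.0729] yang 55.55 tilt [ 0.0033 -0.0013] F [-0.33  1.42  9.97] M [0.46 0.16 0.48] w 0.0134 q [-33.  30.  25. 111. -18.  43.  58.]
```

>>> apply_moves(
  rot=[
    [0,0,1],
    [0,0,1],
  ],
  dp=[
    [0.2,0,0.5],
    [0.2,0,0.5],
  ],
  gripper=[10,10],
)

```text
t: 28.65
tcp_pos: [0.5514, 0.0922, 0.0728]
orientation: [[-0.803, 0.596, 0.004], [0.596, 0.803, -0.002], [-0.004, 0.001, -1.0]]
force: [0.1, 2.5, 10.4]
gripper_width: 0.0138
```

```bash
python3 -c "
from h import *
st()"
```

```text
t 28.65 tcp [0.5514 0.0922 0.0728] yang 53.42 tilt [ 0.0041 -0.0019] F [ 0.1   2.49 10.42] M [0.43 0.27 0.72] w 0.0138 q [-33.  30.  26. 111. -19.  43.  57.]
```

The moment was flat at about 0.29 N m down to yaw 58, then climbed about 0.11 N m per degree. That is a clear stop. I'll check that it holds.

```bash
python3 - <<'E'
from ov6 import *
go('pics/ov14.png',(.5517,.0921,.06),(-.0012,.0004,0))
for j in range(4):
    for i in range(9): snapshot('top')
    st()
e=snapshot('scene'); cv2.imwrite('pics/s22.png',crop(e['color'],220,150,160,120,5))
E
```

```text
t 28.7 tcp [0.5514 0.0922 0.0729] yang 53.38 tilt [ 0.0042 -0.0019] F [ 0.22  2.19 10.59] M [0.45 0.27 0.7 ] w 0.0136 q [-33.  30.  26. 111. -19.  43.  57.]
plug [0.5526 0.0918 0.066 ]
t 29.15 tcp [0.5514 0.0923 0.0728] yang 53.47 tilt [ 0.0041 -0.0019] F [-1.05  2.06 10.13] M [0.42 0.21 0.69] w 0.0135 q [-33.  30.  26. 111. -19.  43.  57.]
t 29.6 tcp [0.5514 0.0922 0.0728] yang 53.46 tilt [ 0.0041 -0.0019] F [0.01 1.93 9.76] M [0.4  0.25 0.7 ] w 0.0139 q [-33.  30.  26. 111. -19.  43.  57.]
t 30.05 tcp [0.5514 0.0923 0.0728] yang 53.47 tilt [ 0.0041 -0.0019] F [-0.74  1.6  10.77] M [0.42 0.26 0.66] w 0.0137 q [-33.  30.  26. 111. -19.  43.  57.]
t 30.5 tcp [0.5514 0.0922 0.0729] yang 53.46 tilt [ 0.0042 -0.0018] F [-0.17  0.91 10.28] M [0.4  0.18 0.69] w 0.0133 q [-33.  30.  26. 111. -19.  43.  57.]
```

View pics/ov14.png

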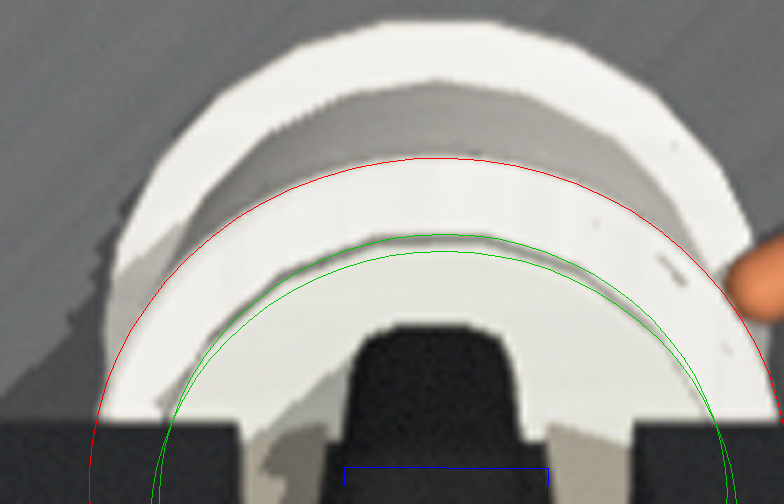

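View pics/s22.png

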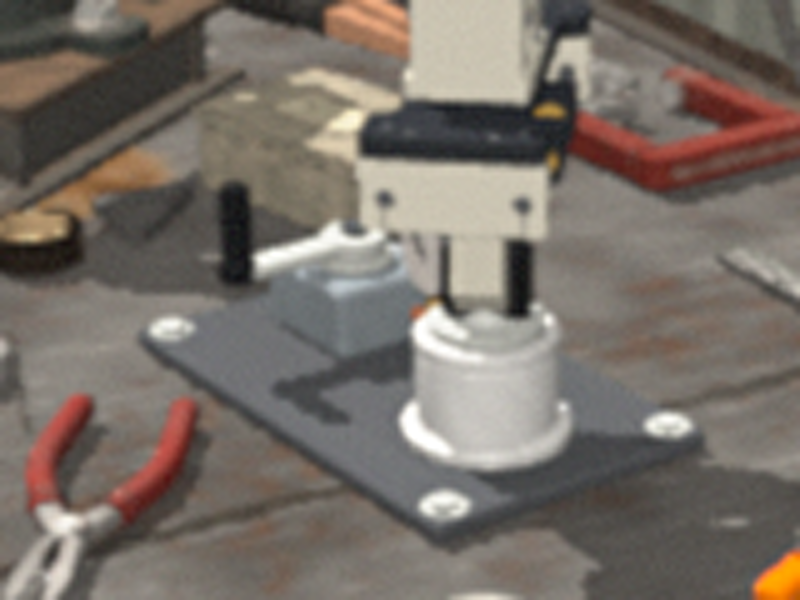

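The flange now sits concentric in the lip, pressed in, and the pose held steady for 1.8 s (0.69 N m, 10 N down). The lever is at rest and the bystanders have not moved. Handing in.

```bash
python3 -c "
from rig import sign_off
print(sign_off())"
```

```text
the job is handed in; nothing more can be done
None
```

The stand is primed and the plug is in its socket, pressed down and turned to the stop. I handed in at about 30.5 s, still gripping it.

**Lever:** I swung it round until it stopped moving and the sideways force rose to about 14 N. I then lifted off, and the camera showed it back at rest.

**Plug, first attempt:** It let the plug drift about 3 mm off the socket axis, and the tool turned about 97° instead of the expected 84°. At the end of that turn the torque built up to 1.4 N m, then slipped to 0.35 N m. I turned it back to the slots without letting go, recentred it and repeated the turn.

**Plug, second attempt:** The plug stayed centred. Torque was steady at about 0.29 N m, then climbed from about 85° of turn, where the stop was expected.

**Last checks:** Over 1.8 s the pose did not move, with about 10 N downward and 0.69 N m held against the stop. The flange was down on the mouth and centred.

**Limits of the checks:**
- The tool finished at about 89°, roughly 4° past first contact with the stop. I take this as twist in the grip.
- The valve angle itself could not be read, so the stop is judged from the torque rise.
- The other things on the bench looked unmoved in the camera views. I did not measure their positions.

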